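# Swap a shaker in the spice carousel

### The job

Turn the spice carousel until the cup holding the salt shaker stands over the pointer on its base and let the carousel come to rest there, then draw the shaker out of its leaning cup and stand it upright on the middle of the scale's weighing pan, letting go of it. After that put the lone spice jar that stands beside the carousel, on the side away from the scale, bottom first, all the way down into the cup the shaker came from. Leave the other four jars in their cups and do not disturb the ramekin, the tape roll or the pen round the carousel.

Things in the scene. Friction and masses are not known exactly. Their poses are not given: they have to be found in the camera images.
- carousel: Grey round base plate of the carousel (radius 104 mm, 10 mm high), fixed to the table. Origin: centre of its underside, on the turning axis. A pointer bar, 22 mm wide, 6 mm high, sticks out to 164 mm from the axis along the base's own -x, roughly toward the robot. The turning part carries five steel cups 72 degrees apart; jars' caps reach at most 145 mm high, 125 mm from the axis.
- rotor (a joint): How far the carousel's turning part has been turned since the start about its vertical axis, rad, growing counter-clockwise seen from above; 0 at every start, wherever the cups stand then. Stops at -7 and +7. Friction about 0.15 N m: it does not coast and stays where it is left.
- crank (a point): Centre of the upright black turning peg, 16 mm in diameter, 45 mm from the axis, on the side opposite the shaker's cup. This point is 170 mm above the table; the peg runs from 148 mm to 192 mm and is a sleeve that spins freely on its pin, on a white round top plate (radius 60 mm, top at 145 mm). Grip it or push it round in a circle; the carousel turns with it.
- front (a point): Point fixed on the base, above the pointer, 55 mm from the axis and 38 mm above the table: where the origin of the shaker's cup must come.
- salt_cup: The steel cup that holds the salt shaker at the start. Origin: centre of its inner floor (55 mm from the axis, 38 mm above the table); its z runs up along the cup's axis, leaning outward 25 degrees; its y is horizontal, across the lean. Inner radius 25 mm, wall 3 mm, inner depth 42 mm, open at the top.
- cup1: Second cup, same make and axes, 72 degrees counter-clockwise from the shaker's cup seen from above; holds jar1.
- cup2: Third cup, 144 degrees counter-clockwise; holds jar2.
- cup3: Fourth cup, 216 degrees counter-clockwise; holds jar3.
- cup4: Fifth cup, 288 degrees counter-clockwise; holds jar4.
- salt_shaker: Glass salt shaker with a domed grey top and no printed label, 44 mm in diameter up to 74 mm, then a dome of 34 mm diameter, 90 mm high in all, 0.1 kg. Origin: centre of its underside, z up through its top. Stands in salt_cup at the start, resting loosely on the cup's outer wall (it may lean up to 12 degrees more than the cup and its origin lie up to 12 mm from the cup's).
- spare_jar: Lone spice jar with black cap standing upright on the table beside the carousel, 45 mm in diameter, 105 mm high, 0.11 kg. Origin: centre of its underside, z up through its cap.
- jar1: Spice jar in cup1, like spare_jar; stays there.
- jar2: Spice jar in cup2; stays there.
- jar3: Spice jar in cup3; stays there.
- jar4: Spice jar in cup4; stays there.
- pan_middle (a point): Middle of the top face of the weighing pan of the kitchen scale (pan 100 mm x 172 mm, 22 mm above the table; scale 155 x 185 mm, fixed to the table). The scale stands left or right of the carousel; spare_jar stands on the other side.
- ramekin: White round bowl, 109 mm wide, 48 mm high; bystander. Origin: centre of underside.
- tape_roll: Roll of masking tape lying flat, 96 mm wide, 25 mm high; bystander. Origin: centre of underside.
- marker: Pen 135 mm long, 17 mm thick, lying between the robot and the carousel; bystander. Origin: its middle, underside.

How it is judged:
By the outcome, as a careful person would: the job done as asked, in the order asked, and still so for the second after the job is handed in, with the robot touching nothing.
It also fails if it takes over 64 s, if anything falls off the work surface, if the arm or the gripper's body presses on something with over 40 N, if the wrist force passes 120 N, or if a joint passes its speed limit or range.

### The arm

A 6-joint arm with a two-finger parallel gripper is mounted at the origin on a cart in front of the work surface, level with it; the furniture and walls round the work are solid. World frame = base frame: x ahead of the robot, y to its left, z up, the work surface at z = 0. Lengths are in mm, angles in degrees, forces in N, time in s.
With the tool pointing down it reaches from about 350 to 850 mm from the base axis. Payload 8.1 kg.
Tool frame: the origin (TCP) lies midway between the tips of the shut fingers; the grasp point (between the pads) lies 19 mm behind it; z points along the fingers, y is the direction in which the jaws open and shut (so a half turn about z gives the same grasp; the last joint's range is limited). The gripper opens to 85 mm and grips with 20 to 120 N. Pads are 22 mm wide; open, the fingers measure 114 mm over their backs; the gripper's body (76 mm by 85 mm) begins 54 mm behind the grasp point. The pads swing forward as they close: fully open they stand 13 mm farther back than shut.
Start: joints at [72.227, 7.471, 85.268, -0, 87.261, -4.893], TCP at [133.724, 584.913, 231.292] pointing down, gripper open.
Joint ranges: [-169.43, 169.43], [-51.17, 129.36], [1.28, 143.12], [-76.62, 256.62], [0, 156.53], [-152.29, 152.29]. Speed limits (degrees/s): [136.94, 136.94, 159.86, 180, 180, 180].

### API

Orientations are given as [roll, pitch, yaw] about the fixed x, y, z axes, in that order (R = Rz(yaw) Ry(pitch) Rx(roll)).
In Python, from bench import telemetry, snapshot, camera_params, job gives the robot as it stands. The module is installed in compiled form; this text tells all that it offers.
- The arm moves only by the shell command python3 -m jog 'ROWS' [FORCE]. ROWS is JSON, a list that holds one entry, the list of rows, each a list of 7 numbers: the shift along the tool's x, y, z in units of 50 mm (1.0 is 50 mm), then the turn, a rotation vector about the tool's x, y, z in units of 2 pi rad (1.0 is 2 pi rad), then the opening, from 0 (shut) to 1 (fully open). In form: [[[dx, dy, dz, rx, ry, rz, claw], ...]]. A call has 1 to 12 rows; each row shifts and turns the commanded pose from where the row before left it, along the tool's axes as they then stand; what a row does not reach is not made up. A row lasts 1/8 s, in which the tool goes at most 62.5 mm and 10.7 degrees, less where a joint would pass 70% of its speed; a pose out of reach is approached as far as the arm can. A call with a number of a shift or a turn outside -1 to 1 is refused whole. A call with a gripper value outside its range is refused whole. The fingers move at their own pace and stop on an object; FORCE is the grip in N (left out, the last holds). Time passes only in rows, so rows that do not move let the fingers close. It gives the time, the measured TCP pose, the force and the opening at its end, in the units of the state.
- telemetry.sense(): the state, without advancing time (a new reading comes with each control period).
- snapshot(name): name is "side" or "top"; returns (picture, depth): 400x640x3 uint8, red, green, blue; 400x640 float32, mm along the optical axis (not along the pixel's ray), 0 where there is no reading.
- camera_params(name): a dict with "K" (3x3 intrinsics, pixels), "D" ([k1, k2, p1, p2, k3] as OpenCV has them; the pictures are not rectified), "extrinsics" (4x4, takes a point from camera to world coordinates). Camera axes: x right, y down, z forward; pixel columns grow to the right and rows downward; lengths in mm; the calibration is good to about 2 mm. A picture is of the moment at which its call begins. camera_params takes no time and is no camera call.
- job.hand_in(): hands the job in, once; it reports no verdict.
The state is a dict: "time": time; "joint_pos": joint angles; "qd": joint speeds; "joint_efforts": joint torques, N m; "tool_pos": TCP position; "tcp_rot": TCP orientation; "ft_force": force on the tool from outside, world axes, zero at the start; "wrist_torque": the same for the moment, N m; "finger_gap": finger opening in mm.
Only numpy, scipy, OpenCV 4.12 (cv2) and the standard library are available. Lean on these libraries where they do the work, as an engineer would, in place of code of your own. Each camera call takes 0.05 s, during which the arm holds its last target. There are 200 camera calls.

## Working session

There is one attempt and no reset: what is moved stays moved. The work goes in short steps, Python scripts to look and compute and a shell command to move; the robot and the scene stay as the last step left them, time stands still between calls to the robot, and variables do not carry over. Pictures are saved under pics/ and viewed, about 8 in all and at most 12, crops included, and the job is handed in when it is done.

```bash
mkdir -p pics; python3 - <<'E'
from bench import telemetry,snapshot,camera_params
import cv2,numpy as np
print(telemetry.sense())
for n in ("side","top"):
    p,d=snapshot(n); cv2.imwrite(f"pics/{n}0.png",p[:,:,::-1]); np.savez(f"{n}0.npz",p=p,d=d)
    c=camera_params(n); print(n,c)
E
```

```text
{'time': 0.0, 'joint_pos': array([ 7.22266516e+01,  7.51667358e+00,  8.53305018e+01,  1.57553926e-03,
        8.72609328e+01, -4.89274689e+00]), 'qd': array([-0.01540407, -0.07622888,  0.04770863, -0.05439416, -0.00991174,
       -0.01509526]), 'joint_efforts': array([ 1.30258257e-03, -5.69417202e+01, -5.00543261e+01, -1.82362955e-04,
        1.51286193e-02,  8.41163614e-05]), 'tool_pos': array([133.54689251, 584.37846309, 230.21639242]), 'tcp_rot': array([-1.79892420e+02, -1.07884907e-02,  1.67119312e+02]), 'ft_force': array([-0.31456922,  0.31210968, -0.02326221]), 'wrist_torque': array([-0.06074513, -0.02541247, -0.01727351]), 'finger_gap': 85.1230912583396}
side {'K': array([[366.3440882 ,   0.        , 308.45954589],
       [  0.        , 366.3440882 , 198.89974349],
       [  0.        ,   0.        ,   1.        ]]), 'D': array([-0.07875139,  0.        ,  0.        ,  0.        ,  0.        ]), 'extrinsics': array([[-9.97629182e-01, -2.05701037e-02,  6.56725644e-02,
         5.05264008e+02],
       [-6.50451614e-02,  5.93500709e-01, -8.02200745e-01,
         7.67309120e+02],
       [-2.24753610e-02, -8.04570555e-01, -5.93431613e-01,
         6.92190446e+02],
       [ 0.00000000e+00,  0.00000000e+00,  0.00000000e+00,
         1.00000000e+00]])}
top {'K': array([[432.06460904,   0.        , 321.94236138],
       [  0.        , 432.06460904, 194.25676232],
       [  0.        ,   0.        ,   1.        ]]), 'D': array([-0.05811338,  0.        ,  0.        ,  0.        ,  0.        ]), 'extrinsics': array([[ 2.92007183e-03, -9.81518492e-01,  1.91345035e-01,
         3.17039501e+02],
       [-9.99952904e-01, -4.63699950e-03, -8.52578409e-03,
         9.68703410e+00],
       [ 9.25548157e-03, -1.91311128e-01, -9.81485807e-01,
         1.32788691e+03],
       [ 0.00000000e+00,  0.00000000e+00,  0.00000000e+00,
         1.00000000e+00]])}
```

View pics/top0.png

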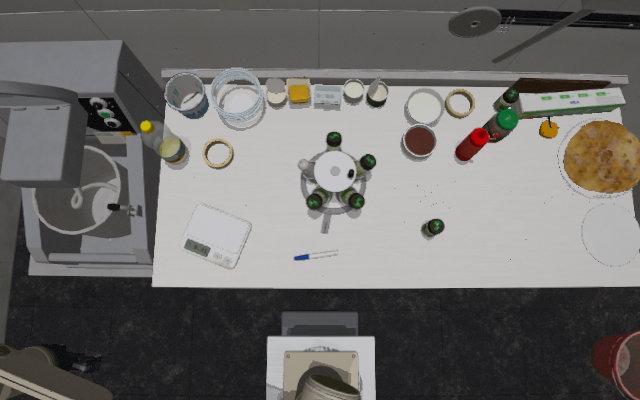

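View pics/side0.png

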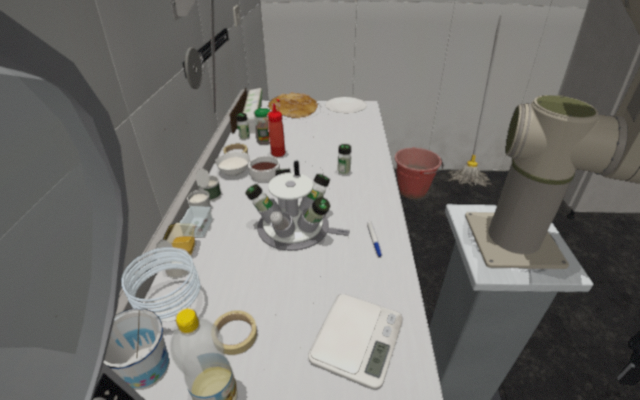

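Top: carousel plate at (335,172), shaker dome at (305,166), peg near (350,174), pointer tip at (325,232), scale at (216,237), lone jar at (434,228), pen at (316,255). Next I'll measure these.

```bash
cat > h.py <<'E'
import numpy as np,cv2
from bench import telemetry,snapshot,camera_params
def cloud(n,d):
    c=camera_params(n); K,D,T=c["K"],c["D"],c["extrinsics"]
    v,u=np.mgrid[:400,:640]; uv=np.stack([u,v],-1).reshape(-1,1,2).astype(float)
    r=cv2.undistortPoints(uv,K,D).reshape(400,640,2)
    P=np.dstack([r*d[...,None],d]); P=P@T[:3,:3].T+T[:3,3]; P[d<=0]=np.nan
    return P
def proj(n,p):
    c=camera_params(n);E=np.linalg.inv(c["extrinsics"])
    return cv2.projectPoints(np.array(p,float).reshape(-1,3),cv2.Rodrigues(E[:3,:3])[0],E[:3,3],c["K"],c["D"])[0].reshape(-1,2)
def circ(p):
    A=np.c_[2*p[:,:2],np.ones(len(p))];s=np.linalg.lstsq(A,(p[:,:2]**2).sum(1),rcond=None)[0]
    return s[:2],np.sqrt(s[2]+s[:2]@s[:2])
E
python3 - <<'E'
from h import *
for n in("top","side"):
    z=np.load(n+"0.npz");p,d=z["p"].astype(int),z["d"];P=cloud(n,d)
    X,Y,Z=P[...,0],P[...,1],P[...,2]
    near=(abs(Y)<250)&(X>350)&(X<800)
    print(n,"table z",np.nanmedian(Z[(abs(Y)<100)&(X>340)&(X<450)]))
    m=near&(abs(Z-145)<5)&(p.min(-1)>150)
    q=P[m]; c0=np.median(q,0); q=q[np.hypot(*(q-c0)[:,:2].T)<75]
    h,_,_=0,0,0
    from cv2 import convexHull
    hull=convexHull(q[:,:2].astype(np.float32)); cc,r=cv2.minEnclosingCircle(hull)
    print("plate",len(q),q.mean(0),cc,r)
    C=np.array(cc)
    R=np.hypot(X-C[0],Y-C[1])
    m=(R<65)&(Z>160)&(Z<215);q=P[m];print("peg",len(q),q.mean(0),q.max(0),q.min(0))
    m=(R>115)&(R<175)&(Z>2)&(Z<14)&(X<C[0]-80)&(abs(Y-C[1])<80);q=P[m];print("pointer",len(q),q.mean(0),"ang",np.degrees(np.arctan2(q[:,1].mean()-C[1],q[:,0].mean()-C[0])))
    m=(R>65)&(R<160)&(Z>85);q=P[m]
    a=np.degrees(np.arctan2(q[:,1]-C[1],q[:,0]-C[0]))
    for lo in range(-180,180,12):
        k=(a>=lo)&(a<lo+12)
        if k.sum()>2: print(lo,k.sum(),q[k].mean(0).round(),q[k][:,2].max().round(),p[m][k].mean(0).round())
    m=(Y<C[1]-170)&(Y>C[1]-320)&(X>400)&(X<620)&(Z>92)&(Z<120);q=P[m];print("spare",len(q),q.mean(0),q.min(0),q.max(0))
    m=(Y>150)&(Y<450)&(X>350)&(X<600)&(Z>12)&(Z<32);q=P[m]
    if len(q): print("scale",len(q),q.mean(0),np.percentile(q[:,2],[10,50,90]),cv2.minAreaRect(q[:,:2].astype(np.float32)))
    m=m&(p.min(-1)>200);q=P[m];print("white",cv2.minAreaRect(q[:,:2].astype(np.float32)))
p=np.load("top0.npz")["p"][:,:,::-1]
a=cv2.resize(p[120:245,275:400],(600,600),interpolation=cv2.INTER_CUBIC)
b=cv2.resize(p[200:275,175:255],(200*4//5*1,150));o=a
cv2.imwrite("pics/crop1.png",o)
E
```

```text
top table z -0.06385874572151806
plate 1226 [615.13070338 -33.42943759 144.59698951] (615.7789306640625, -36.115238189697266) 59.90800476074219
peg 41 [599.98429426 -77.73324285 184.4903433 ] [609.35869863 -70.84626425 197.74556108] [594.62830094 -85.97666556 160.39808245]
pointer 266 [477.36307245 -29.37950802   4.43724681] ang 177.21401355132
-168 26 [540. -67.  99.] 124.0 [79. 85. 64.]
-156 142 [532. -85. 124.] 140.0 [56. 64. 47.]
-144 122 [ 541. -102.  127.] 142.0 [56. 68. 49.]
-132 5 [566. -93. 102.] 125.0 [82. 85. 67.]
-96 28 [ 623. -119.  101.] 129.0 [82. 87. 65.]
-84 151 [ 635. -126.  122.] 140.0 [64. 70. 53.]
-72 119 [ 654. -123.  126.] 143.0 [60. 68. 52.]
-60 13 [ 658. -106.  108.] 131.0 [126. 127. 119.]
-24 5 [694. -54.  96.] 105.0 [111. 114. 105.]
-12 108 [709. -45. 124.] 144.0 [60. 67. 54.]
0 130 [710. -27. 127.] 142.0 [58. 66. 51.]
12 39 [702. -15. 114.] 135.0 [109. 110. 103.]
60 58 [648.  45. 107.] 122.0 [139. 136. 133.]
72 107 [634.  51. 106.] 122.0 [134. 131. 128.]
84 4 [623.  40.  88.] 93.0 [99. 95. 91.]
120 3 [566.  22.  97.] 104.0 [78. 81. 70.]
132 110 [540.  29. 
[... 1217 characters left out ...]
-15. 105.] 136.0 [ 96. 101.  85.]
60 55 [655.  60. 110.] 119.0 [149. 147. 143.]
72 121 [639.  59. 104.] 121.0 [133. 130. 126.]
120 58 [562.  29.  99.] 125.0 [ 95. 100.  79.]
132 235 [542.  33. 118.] 142.0 [58. 65. 51.]
144 91 [525.  19. 129.] 140.0 [72. 85. 67.]
spare 102 [ 468.61138818 -323.59703326  100.83844081] [ 446.61242719 -350.33454974   92.068602  ] [ 490.47540068 -305.18163116  105.3927924 ]
scale 5736 [448.89323437 336.27599098  19.21251609] [14.91955462 20.21020285 22.68240986] ((447.75439453125, 324.77166748046875), (185.9670867919922, 154.7957305908203), 68.54019927978516)
white ((451.2958679199219, 328.44952392578125), (170.5924530029297, 132.1400909423828), 68.45492553710938)
```

View pics/crop1.png

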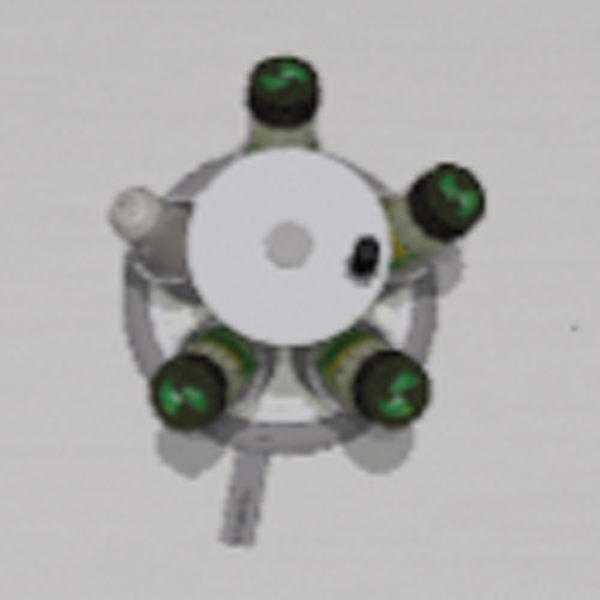

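The lone jar is at about (466,-326) and the axis at about (616,-36.5). The cups fit 66°+72k, so the shaker sits at 66°. The pointer angle and the pan middle still need a better fit.

```bash
python3 - <<'E'
from h import *
C=np.array([616.7,-36.5])
for n in("top","side"):
    z=np.load(n+"0.npz");p,d=z["p"].astype(int),z["d"]
    # rays intersected with plane z=6 for pointer, 22 for the pan
    A=cloud(n,np.full((400,640),100.,));B=cloud(n,np.full((400,640),1000.))
    pl=lambda h:(A+(B-A)*((h-A[...,2])/(B[...,2]-A[...,2]))[...,None])
    G=p.mean(-1)
    Q=pl(6);v=Q[...,:2]-C;R=np.hypot(v[...,0],v[...,1]);a=np.degrees(np.arctan2(v[...,1],v[...,0]))%360
    m=(R>108)&(R<175)&(a>150)&(a<190)
    print(n,"pointer gray pct",np.percentile(G[m],[5,20,50,90]))
    k=m&(G<(np.percentile(G[m],5)+np.percentile(G[m],60))/2);q=Q[k][:,:2]
    print("  N",k.sum(),"ang",np.median(a[k]),q.mean(0),"Rmax",R[k].max(),"line",cv2.fitLine(q.astype(np.float32),cv2.DIST_HUBER,0,.01,.01).ravel(), cv2.minAreaRect(q.astype(np.float32)))
    # base disc edge at z=10: dark gray between
    P=cloud(n,d);q=P[(P[...,2]>18.5)&(P[...,2]<27)&(P[...,0]>350)&(P[...,0]<580)&(P[...,1]>200)&(P[...,1]<440)]
    print("  pan",len(q),q.mean(0),cv2.minAreaRect(q[:,:2].astype(np.float32)))
p=np.load("top0.npz")["p"][:,:,::-1];s=np.load("side0.npz")["p"][:,:,::-1]
a=cv2.resize(p[198:276,174:256],None,fx=4.8,fy=4.8,interpolation=cv2.INTER_CUBIC)
b=cv2.resize(s[285:395,305:410],(390,a.shape[0]),interpolation=cv2.INTER_CUBIC)
cv2.imwrite("pics/scale.png",np.hstack([a,b]));print(a.shape)
E
```

```text
top pointer gray pct [125.48333333 143.         192.33333333 193.66666667]
  N 175 ang 168.73139502810798 [488.46226357  -5.76608742] Rmax 166.4812451175657 line [ 8.9527833e-01  4.4550720e-01  4.8646808e+02 -5.8066363e+00] ((486.43328857421875, 2.8633041381835938), (59.50157928466797, 58.73517990112305), 71.62428283691406)
  pan 1850 [454.12577661 320.26987823  21.71045999] ((443.86749267578125, 323.1751403808594), (184.056884765625, 150.21421813964844), 67.92158508300781)
side pointer gray pct [116.33333333 142.8        194.         195.66666667]
  N 134 ang 167.32825990547929 [488.56743988  -5.11788441] Rmax 161.9310907706778 line [ 9.8121727e-01  1.9290580e-01  4.8537244e+02 -6.8252087e+00] ((489.29681396484375, 3.849163055419922), (52.233306884765625, 57.526031494140625), 77.78076934814453)
  pan 3478 [467.6315735  324.38909697  21.43146348] ((448.0971984863281, 325.5633239746094), (176.1798095703125, 145.19064331054688), 68.94287109375)
(374, 394, 3)
```

View pics/scale.png

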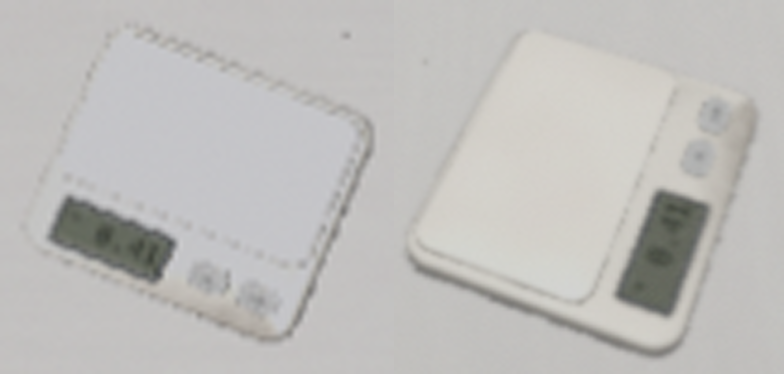

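```bash
python3 - <<'E'
from h import *
for n,C,px in(("top",(615.8,-36.1),(218.4,228.8)),("side",(617.7,-36.8),(348.9,333.5))):
    z=np.load(n+"0.npz");p=z["p"].astype(int)
    A=cloud(n,np.full((400,640),100.,));B=cloud(n,np.full((400,640),1000.))
    pl=lambda h:(A+(B-A)*((h-A[...,2])/(B[...,2]-A[...,2]))[...,None])
    G=p.mean(-1);Q=pl(6);v=Q[...,:2]-C;R=np.hypot(v[...,0],v[...,1]);a=np.degrees(np.arctan2(v[...,1],v[...,0]))%360
    for lo in range(108,168,10):
        k=(R>lo)&(R<lo+10)&(a>158)&(a<180)&(G<165); print(n,lo,k.sum(),a[k].mean().round(1),(np.ptp(np.radians(a[k]))*(lo+5)).round() if k.any() else 0)
    Q=pl(22); u,w=px; print("pan",Q[round(w),round(u)])
    # pegs
    P=cloud(n,z["d"]);m=(np.hypot(P[...,0]-C[0],P[...,1]-C[1])<66)&(P[...,2]>150)&(P[...,2]<205)&(G<60)
    print("peg",P[m].mean(0),P[m].min(0),P[m].max(0), "px",np.argwhere(m)[:,::-1].min(0),np.argwhere(m)[:,::-1].max(0))
    Qt=pl(192);Qm=pl(170);m=m&(G<60);print(" mean px on z=170:",Qm[m].mean(0))
E
```

```text
top 108 26 168.8 33.0
top 118 22 169.8 20.0
top 128 26 169.8 23.0
top 138 24 170.2 20.0
top 148 24 169.9 23.0
top 158 17 170.0 19.0
pan [462.65736752 313.65119566  22.        ]
peg [598.82075532 -78.28126919 182.83698047] [594.62830094 -85.97666556 154.08475621] [606.44095549 -71.7412724  197.74556108] px [348 170] [353 177]
 mean px on z=170: [602.02803785 -79.27895383 170.        ]
side 108 21 167.7 24.0
side 118 23 168.2 25.0
side 128 22 167.8 23.0
side 138 21 168.9 23.0
side 148 22 168.1 23.0
side 158 12 168.6 22.0
pan [465.07783955 327.64460003  22.        ]
peg [604.9588187  -73.47907732 171.65334429] [600.61898633 -76.14245274 152.58686128] [609.18820512 -68.91316745 192.44901592] px [295 162] [298 174]
 mean px on z=170: [605.33148245 -76.5952293  170.        ]
```

```bash
cat >> h.py <<'E'
from scipy.spatial.transform import Rotation as Ro
def go(pos,rpy=None):
    """what is left to a target pose, in tool axes and move units"""
    s=telemetry.sense();R=Ro.from_euler('xyz',s["tcp_rot"],degrees=True)
    T=R if rpy is None else Ro.from_euler('xyz',rpy,degrees=True)
    print("t",round(s["time"],2),"at",s["tool_pos"].round(1),s["tcp_rot"].round(1),"F",s["ft_force"].round(1),"gap",round(s["finger_gap"],1))
    print(" shift",(R.inv().apply(np.array(pos)-s["tool_pos"])/50).round(3),"in target axes",(T.inv().apply(np.array(pos)-s["tool_pos"])/50).round(3),"turn",((R.inv()*T).as_rotvec()/2/np.pi).round(4))
E
python3 -m jog '[[[-0.4,-0.36,0,0,0,0,1],[-0.8,-0.72,0,0,0,0,1],[-0.8,-0.72,0,0,0,0,1],[-0.8,-0.72,0,0,0,0,1],[-0.8,-0.72,0,0,0,0,1],[-0.8,-0.72,0,0,0,0,1],[-0.8,-0.72,0,0,0,0,1],[-0.8,-0.72,0,0,0,0,1],[-0.8,-0.72,0,0,0,0,1],[-0.8,-0.72,0,0,0,0,1],[-0.8,-0.72,0,0,0,0,1],[-0.8,-0.72,0,0,0,0,1]]]' 30
python3 -c "
from h import *
go([599.5,-78,230],[180,0,167.1])"
```

```text
time: 1.6
tool_pos: [490.5, 77.2, 231.0]
tcp_rot: [180.0, -0.0, 167.1]
ft_force: [-0.6, 0.5, 0.4]
finger_gap: 85.3
t 1.6 at [490.5  77.2 231. ] [180.   -0.  167.1] F [-0.6  0.5  0.4] gap 85.3
 shift [-2.818 -2.539  0.02 ] in target axes [-2.819 -2.538  0.021] turn [ 0. -0.  0.]
```

```bash
python3 -m jog '[[[-0.8,-0.72,0,0,0,0,1],[-0.8,-0.72,0,0,0,0,1],[-0.7,-0.65,0,0,0,0,1],[-0.42,-0.38,0,0,0,0,1],[-0.1,-0.07,0.2,0,0,0,1],[0,0,0,0,0,0,1]]]'
python3 - <<'E'
from h import *
go([599.5,-78,160],[180,0,167.1])
p,d=snapshot("side");cv2.imwrite("pics/s1.png",cv2.resize(p[130:260,230:360,::-1],(520,520)))
E
```

```text
time: 2.35
tool_pos: [597.9, -75.9, 219.2]
tcp_rot: [180.0, -0.2, 167.1]
ft_force: [0.4, 0.5, 0.6]
finger_gap: 85.3
t 2.35 at [597.9 -75.9 219.2] [180.   -0.2 167.1] F [0.4 0.5 0.6] gap 85.3
 shift [-0.045 -0.034  1.184] in target axes [-0.041 -0.034  1.184] turn [ 0.     -0.0006  0.    ]
```

View pics/s1.png

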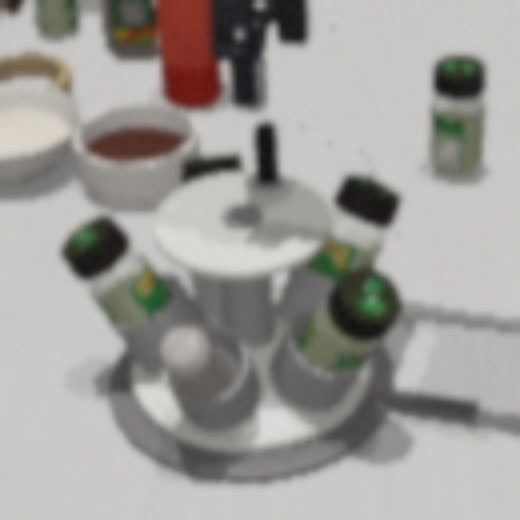

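Peg (265,155) stands below the raised gripper, and the way down looks free. I'll go down and close.

```bash
python3 -m jog '[[[-0.04,-0.03,0.4,0,0,0,1],[0,0,0.45,0,0,0,1],[0,0,0.3,0,0,0,1],[0,0,0.03,0,0,0,0.1],[0,0,0,0,0,0,0],[0,0,0,0,0,0,0],[0,0,0,0,0,0,0],[0,0,0,0,0,0,0],[0,0,0,0,0,0,0]]]' 30
python3 - <<'E'
from h import *
go([599.5,-78,160],[180,0,167.1])
# arc rows, tool axes yaw 167.1
C=np.array([616.7,-36.5]);R=Ro.from_euler('xyz',[180,0,167.1],degrees=True)
a=np.radians(246+np.linspace(0,103,14));q=np.c_[C[0]+45*np.cos(a),C[1]+45*np.sin(a),0*a]
print((R.inv().apply(np.diff(q,axis=0))/50).round(3)[:,:2].tolist())
E
```

```text
time: 3.52
tool_pos: [601.1, -79.2, 163.4]
tcp_rot: [-179.9, 0.1, 167.1]
ft_force: [-1.4, -4.1, 6.1]
finger_gap: 15.1
t 3.52 at [601.1 -79.2 163.4] [-1.799e+02  1.000e-01  1.671e+02] F [-1.4 -4.1  6.1] gap 15.1
 shift [0.036 0.016 0.068] in target axes [0.036 0.016 0.068] turn [-0.0001  0.0003 -0.    ]
[[-0.123, -0.015], [-0.124, 0.002], [-0.123, 0.019], [-0.119, 0.036], [-0.113, 0.052], [-0.105, 0.067], [-0.095, 0.081], [-0.083, 0.093], [-0.069, 0.103], [-0.054, 0.112], [-0.038, 0.118], [-0.022, 0.122], [-0.004, 0.124]]
```

```bash
python3 -m jog '[[[-0.123,-0.015,0,0,0,0,0],[-0.124,0.002,0,0,0,0,0],[-0.123,0.019,0,0,0,0,0],[-0.119,0.036,0,0,0,0,0],[-0.113,0.052,0,0,0,0,0],[-0.105,0.067,0,0,0,0,0],[-0.095,0.081,0,0,0,0,0],[-0.083,0.093,0,0,0,0,0],[-0.069,0.103,0,0,0,0,0],[-0.054,0.112,0,0,0,0,0],[-0.038,0.118,0,0,0,0,0],[0,0,0,0,0,0,0]]]'
python3 - <<'E'
from h import *
go([660.9,-45,160],[180,0,167.1])
p,d=snapshot("side");cv2.imwrite("pics/s2.png",cv2.resize(p[130:260,230:360,::-1],(520,520)))
np.savez("s2.npz",p=p,d=d)
P=cloud("side",d);C=np.array([617.7,-36.8])
X,Y,Z=np.moveaxis(P,-1,0)
R=np.hypot(X-C[0],Y-C[1]);m=(R>62)&(R<140)&(Z>85)&(Z<150);q=P[m];a=np.degrees(np.arctan2(q[:,1]-C[1],q[:,0]-C[0]))%360
for lo in range(0,360,12):
    k=(a>=lo)&(a<lo+12)
    if k.sum()>2: print(lo,k.sum(),a[k].mean().round(1),q[k].mean(0).round(),q[k][:,2].max().round(),p[m][k].mean(0).round())
E
```

```text
time: 5.03
tool_pos: [656.2, -54.0, 163.3]
tcp_rot: [179.8, -0.4, 167.2]
ft_force: [-21.5, 12.1, 18.8]
finger_gap: 14.9
t 5.03 at [656.2 -54.  163.3] [179.8  -0.4 167.2] F [-21.5  12.1  18.8] gap 14.9
 shift [-0.053  0.195  0.067] in target axes [-0.052  0.196  0.067] turn [ 0.0005 -0.0012  0.0004]
0 51 7.5 [720. -23. 127.] 141.0 [118. 124. 114.]
12 215 19.7 [709.  -4. 119.] 141.0 [80. 84. 73.]
24 136 25.7 [700.   3. 105.] 135.0 [88. 94. 78.]
72 137 79.4 [638.  71. 124.] 142.0 [62. 75. 56.]
84 192 89.7 [618.  73. 120.] 142.0 [59. 69. 51.]
96 26 97.3 [606.  59. 106.] 133.0 [82. 82. 72.]
144 155 149.9 [539.   9. 102.] 120.0 [122. 120. 117.]
156 33 158.3 [526.  -1. 113.] 121.0 [145. 143. 140.]
204 33 214.8 [553. -82.  95.] 127.0 [113. 121.  94.]
216 172 220.0 [550. -94. 118.] 140.0 [100. 100.  93.]
228 44 233.1 [ 563. -109.  132.] 140.0 [90. 91. 87.]
288 9 292.9 [ 653. -121.  130.] 134.0 [105. 104. 102.]
312 23 313.7 [ 687. -110.  124.] 135.0 [65. 64. 61.]
```

View pics/s2.png

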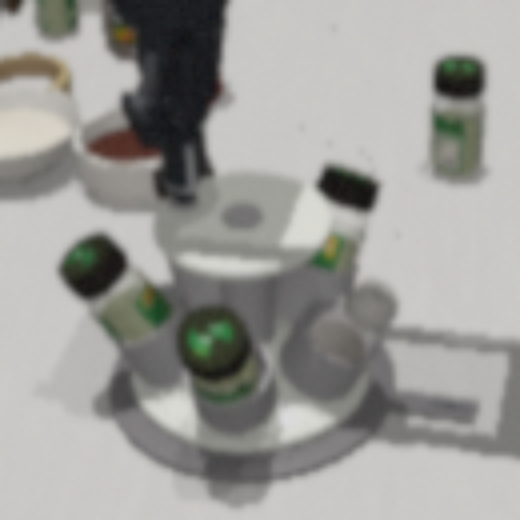

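```bash
python3 -m jog '[[[-0.03,0.1,0,0,0,0,0],[-0.02,0.1,0,0,0,0,0],[0,0,0,0,0,0,0]]]'
python3 - <<'E'
from h import *
go([660.9,-45,160],[180,0,167.1])
from scipy.optimize import minimize_scalar
for n,C in(("top",np.array([615.8,-36.1])),("side",np.array([617.7,-36.8]))):
    z=np.load(n+"0.npz");p,d=snapshot(n);np.savez(n+"3.npz",p=p,d=d)
    def caps(p,d,lo=118):
        P=cloud(n,d);R=np.hypot(P[...,0]-C[0],P[...,1]-C[1])
        m=(R>80)&(R<135)&(P[...,2]>lo)&(P[...,2]<147)&(p.mean(-1)<110);q=P[m];a=np.degrees(np.arctan2(q[:,1]-C[1],q[:,0]-C[0]))%360
        h=[]
        # cluster centers via enclosing rect of cap points
        lab=[]
        o=np.argsort(a);a=a[o];q=q[o]
        for g in np.split(np.arange(len(a)),np.where(np.diff(a)>15)[0]+1):
            if len(g)>20:
                c,r=cv2.minEnclosingCircle(q[g][:,:2].astype(np.float32));print(n,len(g),np.round(c),round(r,1),"ang",round(np.degrees(np.arctan2(c[1]-C[1],c[0]-C[0]))%360,1),"mean",a[g].mean().round(1))
    caps(z["p"],z["d"]);print("--");caps(p,d)
E
```

```text
time: 5.45
tool_pos: [659.0, -45.7, 163.3]
tcp_rot: [179.9, -0.6, 167.2]
ft_force: [-32.7, 8.0, 23.1]
finger_gap: 15.2
t 5.45 at [659.  -45.7 163.3] [179.9  -0.6 167.2] F [-32.7   8.   23.1] gap 15.2
 shift [-0.035  0.023  0.066] in target axes [-0.034  0.023  0.066] turn [ 0.0001 -0.0018  0.0003]
top 106 [718. -28.] 22.1 ang 4.8 mean 6.2
top 206 [532.  24.] 23.7 ang 144.5 mean 145.6
top 213 [533. -96.] 24.1 ang 215.8 mean 215.6
top 191 [ 648. -131.] 24.0 ang 288.4 mean 287.7
top 75 [718. -42.] 20.7 ang 356.8 mean 355.0
--
top 23 [709.   8.] 24.7 ang 25.5 mean 26.1
top 88 [604.  72.] 20.5 ang 96.5 mean 95.2
top 24 [ 683. -114.] 24.2 ang 310.6 mean 311.5
side 135 [719. -28.] 21.0 ang 4.9 mean 8.5
side 214 [537.  25.] 23.4 ang 142.5 mean 141.5
side 121 [537. -92.] 21.2 ang 214.3 mean 211.0
side 66 [ 653. -129.] 21.1 ang 291.1 mean 293.3
--
side 179 [711.   8.] 23.0 ang 25.4 mean 28.9
side 234 [607.  68.] 22.9 ang 95.8 mean 95.6
side 91 [ 567. -118.] 18.8 ang 238.0 mean 234.9
side 56 [ 695. -100.] 16.3 ang 320.5 mean 322.9
```

```bash
python3 -m jog '[[[0.034,0.015,0,0,0,0,0],[0,0,0,0,0,0,0],[0,0,0,0,0,0,0.6],[0,0,0,0,0,0,1],[0,0,0,0,0,0,1],[0,0,-0.4,0,0,0,1],[0,0,-0.7,0,0,0,1],[0.9,0,-0.6,0,0,0,1],[0.9,0,-0.5,0,0,0,1],[0.9,0,-0.3,0,0,0,1],[0.8,0,0,0,0,0,1]]]'
python3 - <<'E'
from h import *
go([660.9,-45,160],[180,0,167.1])
for n,C in(("top",np.array([615.8,-36.1])),("side",np.array([617.7,-36.8]))):
    p,d=snapshot(n);np.savez(n+"4.npz",p=p,d=d);cv2.imwrite(f"pics/{n}4.png",p[:,:,::-1])
    P=cloud(n,d);v=P[...,:2]-C;R=np.hypot(v[...,0],v[...,1]);A=np.degrees(np.arctan2(v[...,1],v[...,0]))%360
    Z=P[...,2]
    for nm,m in(("caps",(R>80)&(R<135)&(Z>118)&(Z<147)&(p.mean(-1)<110)),("peg",(R<70)&(R>30)&(Z>155)&(Z<200)&(p.mean(-1)<70)),("salt",(R>60)&(R<150)&(Z>85)&(Z<135)&(A>150)&(A<190))):
        q=P[m];a=A[m];o=np.argsort(a);q=q[o];a=a[o]
        for g in np.split(np.arange(len(a)),np.where(np.diff(a)>15)[0]+1):
            if len(g)>15:
                c,r=cv2.minEnclosingCircle(q[g][:,:2].astype(np.float32));print(n,nm,len(g),np.round(c),round(r,1),"ang",round(np.degrees(np.arctan2(c[1]-C[1],c[0]-C[0]))%360,1),"mean",a[g].mean().round(1),q[g].mean(0).round(1),q[g][:,2].max().round())
E
```

```text
time: 6.92
tool_pos: [491.4, -8.0, 291.1]
tcp_rot: [180.0, 0.3, 167.1]
ft_force: [-0.5, -0.6, 0.5]
finger_gap: 85.6
t 6.92 at [491.4  -8.  291.1] [180.    0.3 167.1] F [-0.5 -0.6  0.5] gap 85.6
 shift [-3.455  0.032  2.64 ] in target axes [-3.469  0.034  2.621] turn [0.0001 0.0009 0.0001]
top caps 66 [717.   4.] 19.6 ang 21.6 mean 21.0 [719.7   4.2 127.7] 137.0
top caps 30 [ 564. -139.] 15.8 ang 243.2 mean 243.5 [ 563.2 -141.5  123.3] 129.0
side caps 181 [712.   8.] 23.2 ang 25.5 mean 28.9 [709.3  13.5 129.1] 140.0
side caps 231 [607.  68.] 22.6 ang 95.9 mean 95.6 [607.2  70.1 130.1] 141.0
side caps 91 [ 567. -116.] 18.9 ang 237.5 mean 235.0 [ 565.9 -110.   131.1] 141.0
side caps 67 [ 687. -110.] 22.1 ang 313.6 mean 321.2 [692.2 -96.5 129.1] 141.0
side peg 72 [663. -45.] 8.1 ang 350.3 mean 354.1 [662.9 -41.4 176.3] 194.0
side salt 193 [534. -19.] 24.8 ang 167.9 mean 162.6 [531.5 -10.  103.5] 120.0
```

```bash
python3 -m jog '[[[-0.1,-0.45,0,0,0,0,1],[-0.19,-0.85,0,0,0,0,1],[-0.19,-0.85,0,0,0,0,1],[-0.19,-0.85,0,0,0,0,1],[-0.19,-0.85,0,0,0,0,1],[-0.19,-0.85,0,0,0,0,1],[0,0,0,0,0,0,1]]]'
python3 - <<'E'
from h import *
go([491,-8,291],[180,0,167.1])
n="top";C=np.array([615.8,-36.1])
p,d=snapshot(n);np.savez("top5.npz",p=p,d=d)
P=cloud(n,d);v=P[...,:2]-C;R=np.hypot(v[...,0],v[...,1]);A=np.degrees(np.arctan2(v[...,1],v[...,0]))%360
Z=P[...,2]
for nm,m in(("caps",(R>80)&(R<135)&(Z>118)&(Z<147)&(p.mean(-1)<110)),("peg",(R<70)&(R>30)&(Z>155)&(Z<200)&(p.mean(-1)<70)),("salt",(R>60)&(R<150)&(Z>85)&(Z<135)&(A>150)&(A<190))):
        q=P[m];a=A[m];o=np.argsort(a);q=q[o];a=a[o]
        for g in np.split(np.arange(len(a)),np.where(np.diff(a)>15)[0]+1):
            if len(g)>15:
                c,r=cv2.minEnclosingCircle(q[g][:,:2].astype(np.float32));print(n,nm,len(g),np.round(c,1),round(r,1),"ang",round(np.degrees(np.arctan2(c[1]-C[1],c[0]-C[0]))%360,1),"mean",a[g].mean().round(1),q[g].mean(0).round(1),q[g][:,2].max().round())
s=np.load("side4.npz")["p"]
def cr(n,im,c,w,f):
    u,v=proj(n,c)[0].astype(int);return cv2.resize(im[v-w:v+w,u-w:u+w,::-1],(400,400),interpolation=cv2.INTER_CUBIC)
# overlay wanted cup rim (center 42 mm up axis at 169 deg)
def over(n,im,C,ang):
    im=cv2.resize(im,None,fx=4,fy=4,interpolation=cv2.INTER_CUBIC);o=np.array([np.cos(ang),np.sin(ang),0]);z=np.array([0,0,1.])
    t=np.radians(25);ax=o*np.sin(t)+z*np.cos(t);e1=np.cross(z,o);e2=np.cross(ax,e1);c=np.r_[C,38]+55*o
    th=np.linspace(0,2*np.pi,40)[:,None]
    pts=proj(n,c+42*ax+25*(np.cos(th)*e1+np.sin(th)*e2))*4+1.5
    cv2.polylines(im,[pts.round().astype(np.int32)],True,(255,0,0),1)
    l=proj(n,[np.r_[C,6]+104*o,np.r_[C,6]+164*o])*4+1.5
    cv2.polylines(im,[l.round().astype(np.int32)],False,(255,0,0),1);u,v=(proj(n,c+30*ax)[0]*4).astype(int)
    return im[v-200:v+200,u-200:u+200,::-1]
a=np.radians(169.0)
cv2.imwrite("pics/ov.png",np.hstack([over("top",p,C,a),over("side",s,np.array([617.7,-36.8]),a)]))
E
```

```text
time: 7.9
tool_pos: [490.4, -252.0, 288.1]
tcp_rot: [-179.9, 0.0, 166.9]
ft_force: [-0.5, 0.4, -0.1]
finger_gap: 85.3
t 7.9 at [ 490.4 -252.   288.1] [-179.9    0.   166.9] F [-0.5  0.4 -0.1] gap 85.3
 shift [ 1.093  4.756 -0.064] in target axes [ 1.077  4.759 -0.058] turn [-0.0002  0.0001 -0.0005]
top caps 183 [708.8   7.2] 24.5 ang 25.0 mean 25.1 [705.5   5.8 130.2] 143.0
top caps 194 [604.8  65.7] 23.8 ang 96.2 mean 97.4 [602.8  64.5 130.3] 142.0
top caps 208 [ 564.  -123.3] 23.8 ang 239.3 mean 238.3 [ 562.4 -122.7  130.2] 143.0
top caps 188 [ 683.3 -111.6] 24.3 ang 311.8 mean 311.1 [ 681.3 -111.1  129.8] 143.0
top peg 34 [657.7 -44.6] 7.1 ang 348.6 mean 347.7 [655.8 -44.8 182.2] 196.0
top salt 164 [530.3 -20.2] 25.1 ang 169.4 mean 168.4 [527.8 -18.1 106.7] 122.0
```

View pics/ov.png

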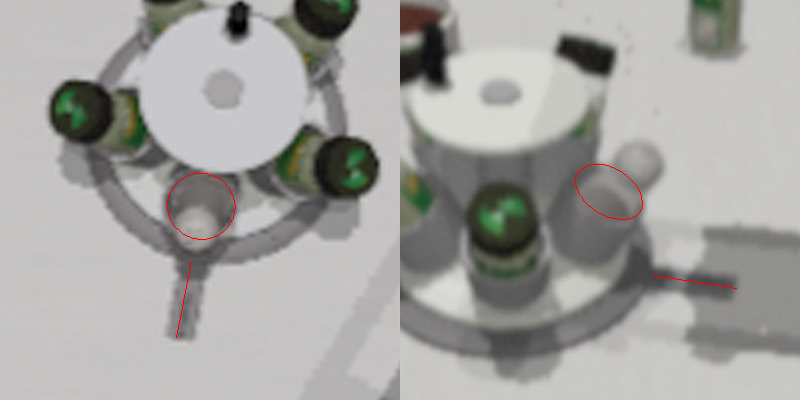

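Cup rim coincides with the expected ring at 169° and the pointer measures 168.3 to 170°, so the cup stands over the pointer to about 1°. Next: fit the shaker's lean.

```bash
python3 - <<'E'
from h import *
from scipy.optimize import least_squares
pts=[]
for f,n,C in(("top5","top",(615.8,-36.1)),("side4","side",(617.7,-36.8))):
    z=np.load(f+".npz");P=cloud(n,z["d"]);v=P[...,:2]-C
    a=np.radians(169.3);r=v@[np.cos(a),np.sin(a)];t=v@[-np.sin(a),np.cos(a)]
    m=(abs(t)<30)&(r>55)&(r<135)&(P[...,2]>80)&(P[...,2]<130)&(z["p"].min(-1)>0)
    q=np.c_[r[m],t[m],P[...,2][m]]
    # drop cup wall/rim: keep points above rim plane
    ax=np.array([np.sin(np.radians(25)),0,np.cos(np.radians(25))]);h=(q-[55,0,38])@ax
    q=q[(h>46)&(h<95)];print(n,len(q),q.mean(0),q.max(0),q.min(0));pts.append(q)
def res(x,q):
    th,b,r0,t0=x;ax=np.array([np.sin(th)*np.cos(b),np.sin(b),np.cos(th)*np.cos(b)])
    w=q-[r0,t0,38+2];h=w@ax;d=np.linalg.norm(w-h[:,None]*ax,axis=1)
    # sdf of union of 2 cylinders
    s=lambda R,H:np.where((d<R)&(h<H),np.maximum(d-R,h-H),np.hypot(np.maximum(d-R,0),np.maximum(h-H,0)))
    return np.minimum(s(22,74),s(15,90))
for q in pts+[np.vstack(pts)]:
    f=least_squares(res,[.5,0,52,0],args=(q,),loss="soft_l1",f_scale=1.5);x=f.x
    print("lean",np.degrees(x[0]).round(1),"side",np.degrees(x[1]).round(1),"r0",x[2].round(1),"t0",x[3].round(1),"rms",np.sqrt(np.mean(res(x,q)**2)).round(2))
E
```

```text
top 166 [ 89.64850906  -1.67951333 106.40906608] [111.90802704  16.1017531  121.93556875] [ 63.98079005 -19.97046638  81.38755102]
side 208 [ 89.40736234 -10.70856471 101.98856984] [110.1370001    8.72331335 120.12677543] [ 61.87367288 -20.16325704  80.37861257]
lean 35.6 side -6.2 r0 57.3 t0 5.4 rms 2.71
lean 29.2 side -18.8 r0 57.6 t0 23.9 rms 2.0
lean 32.2 side -15.4 r0 56.2 t0 19.7 rms 2.9
```

```bash
python3 - <<'E'
from h import *
go([491,-12.8,166],[180,31,169.3])
R=Ro.from_euler('xyz',[180,31,169.3],degrees=True);print(R.as_matrix().round(3))
E
```

```text
t 7.95 at [ 490.6 -250.4  288.1] [-180.    0.  167.] F [ 0.6  0.4 -0.3] gap 85.2
 shift [1.064 4.631 2.44 ] in target axes [2.006 4.67  1.643] turn [-0.0018 -0.086  -0.0063]
[[-0.842  0.186  0.506]
 [ 0.159  0.983 -0.096]
 [-0.515  0.    -0.857]]
```

```bash
python3 -m jog '[[[0,0.5,0,-0.0018,0,-0.0063,1],[0,0.85,0,0,-0.0215,0,1],[0,0.85,0,0,-0.0215,0,1],[0,0.85,0,0,-0.0215,0,1],[0,0.85,0,0,-0.0215,0,1],[0.5,0.5,0.3,0,0,0,1],[0.8,0.2,0.6,0,0,0,1],[0.6,0.05,0.6,0,0,0,1],[0,0,0.1,0,0,0,1],[0,0,0,0,0,0,1]]]'
python3 - <<'E'
from h import *
go([541.8,-22.4,80.3],[180,31,169.3])
E
```

```text
time: 9.2
tool_pos: [496.0, -11.1, 174.2]
tcp_rot: [179.2, 31.1, 169.1]
ft_force: [-0.3, 0.9, 0.5]
finger_gap: 85.3
t 9.2 at [496.  -11.1 174.2] [179.2  31.1 169.1] F [-0.3  0.9  0.5] gap 85.3
 shift [ 0.163 -0.077  2.095] in target axes [ 0.159 -0.052  2.096] turn [ 0.0019  0.0003 -0.0005]
```

```bash
python3 -m jog '[[[0.08,-0.03,0.4,0.0019,0,-0.0005,1],[0.08,-0.03,0.6,0,0,0,1],[0,0,0.6,0,0,0,1],[0,0,0.4,0,0,0,1],[0,0,0.09,0,0,0,1],[0,0,0,0,0,0,1]]]' 30
python3 - <<'E'
from h import *
go([541.8,-22.4,80.3],[180,31,169.3])
p,d=snapshot("side");cv2.imwrite("pics/s6.png",cv2.resize(p[140:260,250:370,::-1],(600,600),interpolation=cv2.INTER_CUBIC))
E
```

```text
time: 9.95
tool_pos: [541.7, -23.7, 80.2]
tcp_rot: [-180.0, 31.1, 169.2]
ft_force: [-0.1, 0.0, 0.6]
finger_gap: 85.6
t 9.95 at [541.7 -23.7  80.2] [-180.    31.1  169.2] F [-0.1  0.   0.6] gap 85.6
 shift [ 0.001  0.025 -0.003] in target axes [ 0.001  0.025 -0.003] turn [-0.0002  0.0002 -0.0003]
```

View pics/s6.png

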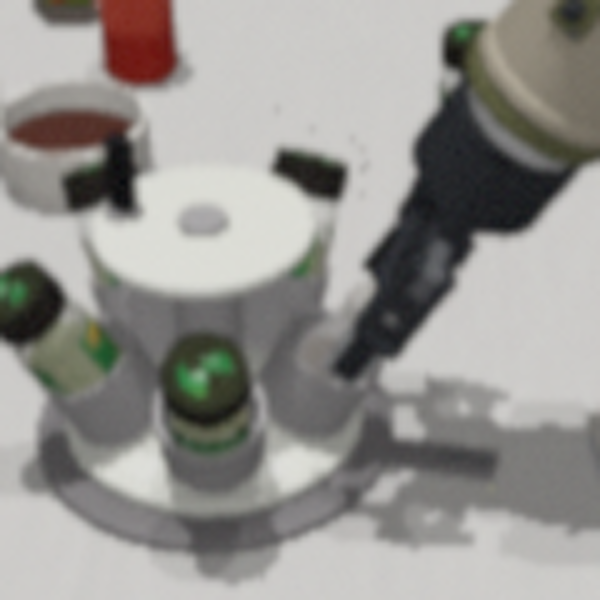

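```bash
python3 - <<'E'
from h import *
s=telemetry.sense();R=Ro.from_euler('xyz',s["tcp_rot"],degrees=True);t=s["tool_pos"]
L=[[0,0,0],[0,0,-19],[0,0,-45],[0,48,-13]]
print(((proj("side",t+R.apply(L))-[250,140])*5).round())
E
```

```text
[[345. 335.]
 [363. 314.]
 [388. 284.]
 [337. 375.]]
```

```bash
python3 - <<'E'
from h import *
a=np.radians(169);o=np.array([np.cos(a),np.sin(a),0]);t=np.radians(25);ax=o*np.sin(t)+np.array([0,0,np.cos(t)]);C=np.array([617.7,-36.8,38])
c=C+55*o;uv=(proj("side",c+30*ax)[0]*4).astype(int)
dome=(np.array([640-400,165])-200+uv-1.5)/4
print("dome px",dome,"in s6 crop",(dome-[250,140])*5)
up=np.array([0,0,1.])
for th in (25,28,31,34,37):
  x=np.radians(th);b=o*np.sin(x)+up*np.cos(x)
  for r0 in (49,52,55): print(th,r0,((proj("side",[C+(r0*o)+up*1+80*b])-[250,140])*5).round()[0], end=" ")
  print()
E
```

```text
dome px [325.125 201.875] in s6 crop [375.625 309.375]
25 49 [355. 292.] 25 52 [360. 293.] 25 55 [365. 294.] 
28 49 [361. 296.] 28 52 [367. 297.] 28 55 [372. 297.] 
31 49 [368. 300.] 31 52 [373. 301.] 31 55 [379. 301.] 
34 49 [374. 304.] 34 52 [380. 305.] 34 55 [385. 306.] 
37 49 [381. 309.] 37 52 [386. 309.] 37 55 [392. 310.]
```

Projected check: the dome (376,309 in the crop) lies within about 2 mm of the tool axis. Closing.

```bash
python3 -m jog '[[[0,0.02,0,0,0,0,0.6],[0,0,0,0,0,0,0.5],[0,0,0,0,0,0,0.4],[0,0,0,0,0,0,0.3],[0,0,0,0,0,0,0.3],[0,0,0,0,0,0,0.3],[0,0,0,0,0,0,0.3]]]' 35
python3 - <<'E'
from h import *
go([541.8,-22.4,80.3],[180,31,169.3])
E
```

```text
time: 10.88
tool_pos: [541.3, -22.4, 79.3]
tcp_rot: [-180.0, 31.1, 169.2]
ft_force: [-1.5, 3.0, 5.5]
finger_gap: 34.5
t 10.88 at [541.3 -22.4  79.3] [-180.    31.1  169.2] F [-1.5  3.   5.5] gap 34.5
 shift [-0.019  0.001 -0.012] in target axes [-0.019  0.001 -0.012] turn [-0.0002  0.0002 -0.0002]
```

```bash
python3 -m jog '[[[0,0,0,0,0,0,0.3],[0,0,0,0,0,0,0.3]]]' 35
python3 - <<'E'
from h import *
p,d=snapshot("side");a=cv2.resize(p[160:240,270:350,::-1],(400,400),interpolation=cv2.INTER_CUBIC)
p,d=snapshot("top");b=cv2.resize(p[140:240,280:380,::-1],(400,400),interpolation=cv2.INTER_CUBIC)
cv2.imwrite("pics/s7.png",np.hstack([a,b]))
E
```

```text
time: 11.12
tool_pos: [541.3, -22.4, 79.3]
tcp_rot: [-180.0, 31.1, 169.2]
ft_force: [-1.9, 2.3, 5.7]
finger_gap: 34.8
```

View pics/s7.png

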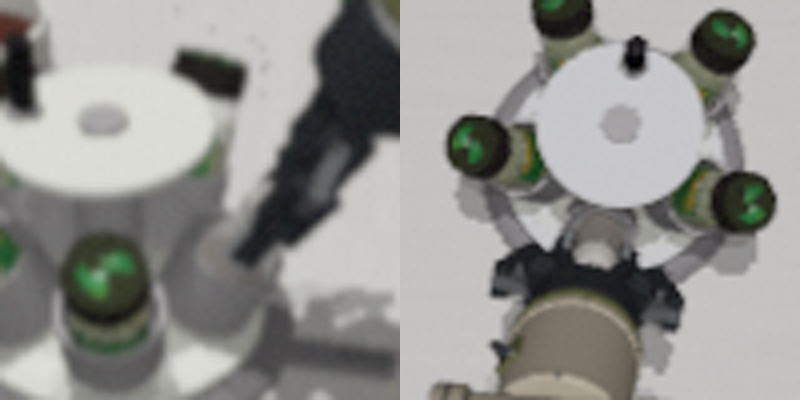

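```bash
python3 - <<'E'
from h import *
c=camera_params("top");r=cv2.undistortPoints(np.array([[[329.3,199.5]]]),c["K"],c["D"]).ravel()
T=c["extrinsics"];d=T[:3,:3]@np.r_[r,1]
for z in(100,108,116):print(T[:3,3]+d*(z-T[2,3])/d[2])
s=telemetry.sense();R=Ro.from_euler('xyz',s["tcp_rot"],degrees=True);t=s["tool_pos"]
L=[[0,0,0],[0,0,-19],[0,0,-38],[0,22,-5],[0,-22,-5]]
print((t+R.apply(L)).round(1));print("crop top",((proj("top",t+R.apply(L))-[280,140])*4+[400,0]).round().tolist())
print("crop side",((proj("side",t+R.apply(L))-[270,160])*5).round().tolist())
E
```

```text
[541.08807763 -22.28273337 100.        ]
[539.62834335 -22.07444208 108.        ]
[538.16860907 -21.8661508  116.        ]
[[ 5.412e+02 -2.230e+01  7.920e+01]
 [ 5.316e+02 -2.050e+01  9.550e+01]
 [ 5.220e+02 -1.870e+01  1.118e+02]
 [ 5.428e+02 -2.000e-01  8.350e+01]
 [ 5.346e+02 -4.350e+01  8.350e+01]]
crop top [[597.0, 243.0], [595.0, 252.0], [593.0, 261.0], [567.0, 240.0], [626.0, 251.0]]
crop side [[246.0, 238.0], [263.0, 217.0], [281.0, 195.0], [241.0, 257.0], [259.0, 209.0]]
```

```bash
python3 -m jog '[[[0,0,0,0,0,0,0.8],[0,0,0,0,0,0,1],[0,0,0,0,0,0,1],[0,0,0,0,0,0,1]]]' 35
python3 - <<'E'
from h import *
go([541.8,-22.4,80.3],[180,31,169.3])
a=np.radians(169);o=np.array([np.cos(a),np.sin(a),0]);t=np.radians(25);ax=o*np.sin(t)+np.array([0,0,np.cos(t)]);C=np.array([615.8,-36.1,38])
uv=(proj("top",C+55*o+30*ax)[0]*4).astype(int);px=(np.array([195,222])-200+uv-1.5)/4
c=camera_params("top");T=c["extrinsics"]
def at(px,z):
    r=cv2.undistortPoints(np.array([[px]],float),c["K"],c["D"]).ravel();d=T[:3,:3]@np.r_[r,1];return T[:3,3]+d*(z-T[2,3])/d[2]
print("before dome",px,at(px,112))
q,d=snapshot("top");p=np.load("top5.npz")["p"]
cr=lambda p:cv2.resize(p[165:235,295:365,::-1],(400,400),interpolation=cv2.INTER_CUBIC)
cv2.imwrite("pics/s8.png",np.hstack([cr(p),cr(q)]))
E
```

```text
time: 11.72
tool_pos: [540.4, -22.5, 78.2]
tcp_rot: [-180.0, 30.9, 169.2]
ft_force: [0.0, -0.3, -0.2]
finger_gap: 85.7
t 11.72 at [540.4 -22.5  78.2] [-180.    30.9  169.2] F [ 0.  -0.3 -0.2] gap 85.7
 shift [-0.044  0.007 -0.023] in target axes [-0.044  0.007 -0.022] turn [-0.0002 -0.0001 -0.0002]
before dome [327.625 203.875] [526.17913102 -17.18273968 112.        ]
```

View pics/s8.png

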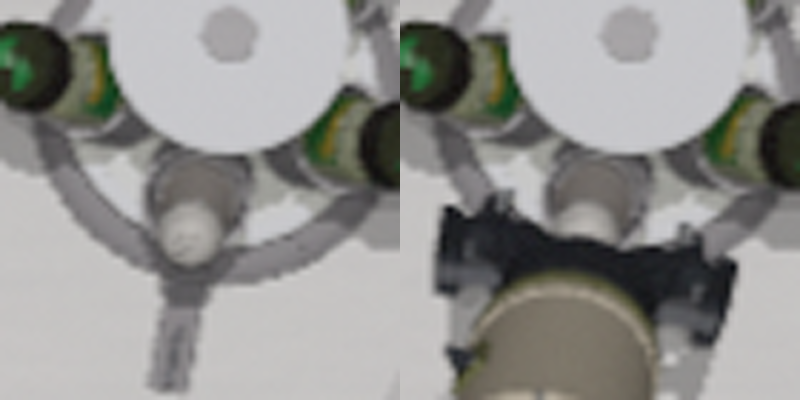

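```bash
python3 -m jog '[[[-0.03,0,0.07,0,0,0,1],[-0.03,0,0.07,0,0,0,1],[0,0,0,0,0,0,0.6],[0,0,0,0,0,0,0.5],[0,0,0,0,0,0,0.4],[0,0,0,0,0,0,0.35],[0,0,0,0,0,0,0.35],[0,0,0,0,0,0,0.35],[0,0,0,0,0,0,0.35]]]' 35
python3 - <<'E'
from h import *
go([541.8,-22.4,80.3],[180,31,169.3])
E
```

```text
time: 12.9
tool_pos: [547.6, -24.2, 75.8]
tcp_rot: [-179.9, 31.1, 169.2]
ft_force: [-13.6, -1.1, 15.3]
finger_gap: 37.1
t 12.9 at [547.6 -24.2  75.8] [-179.9   31.1  169.2] F [-13.6  -1.1  15.3] gap 37.1
 shift [ 0.056  0.013 -0.139] in target axes [ 0.057  0.013 -0.139] turn [-0.0003  0.0003 -0.0002]
```

```bash
python3 - <<'E'
from h import *
def ray(n,px):
    c=camera_params(n);T=c["extrinsics"];r=cv2.undistortPoints(np.array([[px]],float),c["K"],c["D"]).ravel();d=T[:3,:3]@np.r_[r,1];return T[:3,3],d/np.linalg.norm(d)
a,u=ray("top",[327.6,203.9]);b,v=ray("side",[325.1,201.9]);b=b-[1.9,-.7,0]
A=np.c_[u,-v];k=np.linalg.lstsq(A,b-a,rcond=None)[0];P1=a+k[0]*u;P2=b+k[1]*v
print("dome",P1,P2)
M=(P1+P2)/2+[.9,-.4,0]
s=telemetry.sense();R=Ro.from_euler('xyz',s["tcp_rot"],degrees=True)
print("in tool frame",R.inv().apply(M-s["tool_pos"]))
o=np.array([np.cos(np.radians(169.2)),np.sin(np.radians(169.2)),0]);w=M-[616.7,-36.5,0];print("r",w@o,"t",np.cross(o,w)[2],"z",w[2])
# depth points near dome, both views, in r,t,z
for f,n,C in(("top5","top",(615.8,-36.1)),("side4","side",(617.7,-36.8))):
    z=np.load(f+".npz");P=cloud(n,z["d"]);w=P-np.r_[C,0];r=w@o;t=o[0]*w[...,1]-o[1]*w[...,0]
    m=(abs(t)<25)&(r>60)&(r<130)&(P[...,2]>85)&(P[...,2]<130)
    for lo in range(84,124,5):
        k=m&(P[...,2]>=lo)&(P[...,2]<lo+5)
        if k.sum(): print(n,lo,k.sum(),"r",r[k].min().round(),r[k].max().round(),"t",t[k].min().round(),t[k].max().round())
E
```

```text
dome [527.56427167 -17.2982492  103.52131736] [523.1554693  -16.83237934 102.75297354]
in tool frame [  4.88721909   2.54704745 -34.85118837]
r 92.4049306116526 t -1.7507387533788155 z 103.13714544963653
top 84 16 r 62.0 85.0 t -19.0 16.0
top 89 15 r 64.0 89.0 t -19.0 12.0
top 94 13 r 70.0 111.0 t -17.0 13.0
top 99 10 r 75.0 110.0 t -15.0 13.0
top 104 25 r 76.0 112.0 t -17.0 15.0
top 109 33 r 81.0 112.0 t -15.0 13.0
top 114 39 r 83.0 107.0 t -12.0 12.0
top 119 13 r 88.0 103.0 t -9.0 6.0
side 84 21 r 61.0 101.0 t -19.0 -1.0
side 89 27 r 64.0 104.0 t -19.0 1.0
side 94 24 r 69.0 109.0 t -19.0 2.0
side 99 24 r 73.0 110.0 t -20.0 2.0
side 104 23 r 76.0 110.0 t -17.0 1.0
side 109 33 r 78.0 109.0 t -18.0 8.0
side 114 38 r 81.0 105.0 t -13.0 9.0
side 119 3 r 89.0 93.0 t -8.0 1.0
```

```bash
cat > tf.py <<'E'
from h import *
s=telemetry.sense();R=Ro.from_euler('xyz',s["tcp_rot"],degrees=True)
print(s["time"],s["finger_gap"],s["ft_force"].round(1),s["tool_pos"].round(1))
for n,off in(("top",(.9,-.4,0)),("side",(-1,.3,0))):
    p,d=snapshot(n);np.savez(n+"L.npz",p=p,d=d)
    Q=R.inv().apply((cloud(n,d)+off-s["tool_pos"]).reshape(-1,3)).reshape(400,640,3);g=p.mean(-1)
    m=(abs(Q[...,1])<24)&(abs(Q[...,0])<45)&(Q[...,2]>-60)&(Q[...,2]<50)&(g>70)
    for lo in range(-60,50,8):
        k=m&(Q[...,2]>=lo)&(Q[...,2]<lo+8)
        if k.sum()>2:
            c=k&(abs(Q[...,1])<8)
            print(n,lo,k.sum(),"x",Q[...,0][k].min().round(),Q[...,0][k].max().round(),"y",Q[...,1][k].min().round(),Q[...,1][k].max().round(),"midx",np.median(Q[...,0][c]).round() if c.any() else "")
E
python3 tf.py
```

```text
12.9 37.12539583854379 [-13.6  -1.1  15.3] [547.6 -24.2  75.8]
top -60 4 x -45.0 -43.0 y -3.0 14.0 midx -45.0
top -52 18 x -45.0 -2.0 y -10.0 11.0 midx -7.0
top -44 23 x -13.0 -0.0 y -20.0 24.0 midx -10.0
top -36 13 x -12.0 -3.0 y -23.0 21.0 midx -10.0
top -28 14 x -11.0 -2.0 y -22.0 23.0 midx -10.0
top -20 24 x -13.0 -0.0 y -22.0 20.0 midx -12.0
top -12 21 x -15.0 -1.0 y -17.0 23.0 midx -13.0
top -4 29 x -25.0 -5.0 y -21.0 18.0 midx -15.0
top 4 18 x -21.0 -7.0 y -20.0 24.0 midx -14.0
top 12 14 x -20.0 -8.0 y -16.0 21.0 midx -14.0
top 20 12 x -15.0 1.0 y -24.0 22.0 midx -13.0
top 28 5 x -15.0 -8.0 y -18.0 15.0 midx -12.0
top 36 7 x -12.0 8.0 y -22.0 24.0 midx 
side -52 5 x -13.0 -11.0 y -22.0 22.0 midx -12.0
side -44 8 x -14.0 -10.0 y -22.0 8.0 midx -12.0
side -36 7 x -13.0 -11.0 y -20.0 24.0 midx -12.0
side -28 11 x -14.0 10.0 y -22.0 23.0 midx -12.0
side -20 13 x -15.0 19.0 y -19.0 23.0 midx -13.0
side -12 24 x -15.0 28.0 y -20.0 24.0 midx -13.0
side -4 59 x -29.0 29.0 y -22.0 24.0 midx -15.0
side 4 43 x -27.0 28.0 y -18.0 24.0 midx -17.0
side 12 22 x -27.0 31.0 y -17.0 23.0 midx 7.0
side 20 15 x -24.0 30.0 y -14.0 23.0 midx 
side 28 15 x -44.0 31.0 y -4.0 23.0 midx -43.0
side 36 39 x -41.0 41.0 y -19.0 23.0 midx 37.0
side 44 25 x -41.0 45.0 y -24.0 24.0 midx 36.0
```

```bash
python3 -m jog '[[[0,0,0,0,0,0,0.8],[0,0,0,0,0,0,1],[0,0,-0.02,0,0,0,1],[0.07,0,0,0,-0.007,0,1],[0.07,0,0,0,-0.007,0,1],[0,0,0,0,0,0,1]]]' 35
python3 tf.py
```

```text
time: 13.75
tool_pos: [538.9, -22.2, 69.6]
tcp_rot: [-179.9, 35.9, 169.2]
ft_force: [0.6, -0.3, -1.0]
finger_gap: 85.3
13.75 85.32901534313602 [ 0.6 -0.3 -1. ] [538.9 -22.2  69.6]
top -60 14 x -13.0 2.0 y -5.0 11.0 midx -8.0
top -52 51 x -17.0 4.0 y -16.0 14.0 midx -7.0
top -44 31 x -20.0 2.0 y -16.0 17.0 midx -17.0
top -36 9 x -19.0 -9.0 y -13.0 16.0 midx -18.0
top -28 17 x -20.0 -8.0 y -12.0 17.0 midx -18.0
top -20 25 x -21.0 7.0 y -16.0 19.0 midx -20.0
top -12 25 x -23.0 15.0 y -22.0 21.0 midx -20.0
top -4 49 x -34.0 10.0 y -24.0 22.0 midx -22.0
top 4 26 x -33.0 12.0 y -22.0 23.0 midx -22.0
top 12 15 x -30.0 10.0 y -16.0 23.0 midx -22.0
top 20 13 x -25.0 7.0 y -21.0 22.0 midx -19.0
top 28 11 x -21.0 5.0 y -23.0 15.0 midx -20.0
top 36 20 x -22.0 44.0 y -24.0 23.0 midx 
top 44 3 x -3.0 43.0 y -23.0 -14.0 midx 
side -52 24 x -19.0 4.0 y -10.0 13.0 midx -15.0
side -44 24 x -22.0 -7.0 y -10.0 18.0 midx -19.0
side -36 15 x -22.0 -6.0 y -4.0 16.0 midx -20.0
side -28 21 x -21.0 -7.0 y -3.0 18.0 midx -19.0
side -20 21 x -22.0 -7.0 y -4.0 20.0 midx -21.0
side -12 22 x -24.0 -7.0 y 2.0 20.0 midx -23.0
side -4 41 x -38.0 -7.0 y -23.0 23.0 midx -25.0
side 4 39 x -39.0 15.0 y -23.0 23.0 midx -30.0
side 12 26 x -36.0 18.0 y -20.0 24.0 midx -34.0
side 20 23 x -35.0 22.0 y -20.0 24.0 midx 22.0
side 28 17 x -32.0 25.0 y -18.0 24.0 midx 25.0
side 36 73 x -32.0 45.0 y -24.0 24.0 midx 35.0
side 44 23 x -39.0 41.0 y -24.0 24.0 midx
```

```bash
python3 -m jog '[[[0.02,0,-0.1,0,0,0,1],[0,0.02,-0.1,0,0,0,0.8],[0,0,0,0,0,0,0.6],[0,0,0,0,0,0,0.45],[0,0,0,0,0,0,0.4],[0,0,0,0,0,0,0.4],[0,0,0,0,0,0,0.4],[0,0,0,0,0,0,0.4]]]' 35
python3 tf.py | head -16
```

```text
time: 14.85
tool_pos: [534.2, -20.2, 78.9]
tcp_rot: [-180.0, 36.0, 169.2]
ft_force: [-2.3, -0.1, 4.9]
finger_gap: 34.3
14.85 34.31580342798202 [-2.3 -0.1  4.9] [534.2 -20.2  78.9]
top -44 60 x -16.0 8.0 y -22.0 22.0 midx -4.0
top -36 48 x -19.0 9.0 y -21.0 23.0 midx -15.0
top -28 15 x -19.0 -6.0 y -24.0 24.0 midx -18.0
top -20 22 x -19.0 -6.0 y -22.0 22.0 midx -17.0
top -12 23 x -19.0 -3.0 y -23.0 22.0 midx -17.0
top -4 23 x -21.0 -7.0 y -16.0 20.0 midx -19.0
top 4 28 x -34.0 -7.0 y -24.0 21.0 midx -21.0
top 12 34 x -32.0 -3.0 y -23.0 24.0 midx -21.0
top 20 17 x -28.0 -11.0 y -16.0 22.0 midx -21.0
top 28 11 x -27.0 -13.0 y -20.0 18.0 midx -19.0
top 36 11 x -21.0 10.0 y -24.0 14.0 midx -18.0
top 44 10 x -18.0 9.0 y -23.0 24.0 midx -13.0
side -52 4 x -13.0 -12.0 y -24.0 18.0 midx 
side -44 19 x -17.0 -8.0 y -22.0 23.0 midx -12.0
side -36 25 x -20.0 -7.0 y -22.0 24.0 midx -17.0
```

```bash
python3 -m jog '[[[0,0,0,0,0,0,0.2],[0,0,0,0,0,0,0.2],[0,0,0,0,0,0,0.2]]]' 40; python3 -m jog '[[[0,0,-0.15,0,0,0,0.2],[0,0,-0.2,0,0,0,0.2],[0,0,-0.2,0,0,0,0.2],[0,0,0,0,0,0,0.2]]]' 40
python3 tf.py | head -30
```

```text
time: 15.32
tool_pos: [534.2, -20.2, 79.0]
tcp_rot: [-180.0, 36.0, 169.2]
ft_force: [-3.8, 0.3, 6.2]
finger_gap: 33.7
time: 15.82
tool_pos: [518.2, -17.1, 101.5]
tcp_rot: [-180.0, 36.1, 169.2]
ft_force: [0.5, 0.2, 1.0]
finger_gap: 34.0
15.825 34.03856977679353 [0.5 0.2 1. ] [518.2 -17.1 101.5]
top -44 64 x -16.0 10.0 y -21.0 22.0 midx -3.0
top -36 43 x -18.0 8.0 y -24.0 23.0 midx -15.0
top -28 20 x -18.0 -6.0 y -23.0 24.0 midx -16.0
top -20 25 x -17.0 -3.0 y -23.0 22.0 midx -16.0
top -12 24 x -21.0 -3.0 y -22.0 19.0 midx -18.0
top -4 23 x -20.0 -7.0 y -15.0 20.0 midx -19.0
top 4 24 x -22.0 -5.0 y -18.0 21.0 midx -20.0
top 12 26 x -23.0 0.0 y -16.0 24.0 midx -21.0
top 20 12 x -23.0 -13.0 y -15.0 18.0 midx -21.0
top 28 15 x -22.0 7.0 y -23.0 16.0 midx -20.0
top 36 30 x -33.0 1.0 y -24.0 24.0 midx -20.0
top 44 8 x -30.0 5.0 y -22.0 11.0 midx -30.0
side -60 3 x -13.0 -12.0 y -18.0 20.0 midx 
side -52 4 x -12.0 -12.0 y -18.0 19.0 midx 
side -44 17 x -15.0 -8.0 y -24.0 23.0 midx -12.0
side -36 25 x -19.0 9.0 y -20.0 24.0 midx -17.0
side -28 18 x -20.0 9.0 y 3.0 24.0 midx -19.0
side -20 19 x -19.0 10.0 y -1.0 23.0 midx -18.0
side -12 19 x -21.0 -7.0 y -1.0 24.0 midx -19.0
side -4 27 x -22.0 10.0 y -1.0 23.0 midx -21.0
side 4 39 x -24.0 13.0 y -2.0 23.0 midx -22.0
side 12 45 x -24.0 17.0 y -1.0 24.0 midx -24.0
side 20 38 x -24.0 16.0 y -4.0 23.0 midx -24.0
side 28 39 x -22.0 19.0 y 5.0 23.0 midx -22.0
side 36 53 x -37.0 18.0 y -21.0 24.0 midx -28.0
side 44 28 x -35.0 23.0 y -22.0 24.0 midx 23.0
```

It follows the tool with an unchanged profile, so it is held. I'll draw it right out and look.

```bash
python3 -m jog '[[[0,0,-0.3,0,0,0,0.2],[0,0,-0.5,0,0,0,0.2],[0,0,-0.6,0,0,0,0.2],[0,0,-0.6,0,0,0,0.2],[0,0,-0.3,0,0,0,0.2],[0,0,0,0,0,0,0.2]]]' 40
python3 tf.py
python3 - <<'E'
from h import *
s=telemetry.sense();R=Ro.from_euler('xyz',s["tcp_rot"],degrees=True);t=s["tool_pos"]
p=np.load("sideL.npz")["p"].copy();uv=proj("side",t)[0].astype(int)
c=uv-[40,30];im=cv2.resize(p[c[1]:c[1]+80,c[0]:c[0]+80,::-1],(560,560),interpolation=cv2.INTER_CUBIC)
L=(proj("side",t+R.apply([[0,0,-30],[0,0,40]]))-c)*7;cv2.line(im,*[tuple(int(v) for v in q) for q in L],(0,0,255),1)
cv2.imwrite("pics/s9.png",im)
E
```

```text
time: 16.68
tool_pos: [473.9, -1.1, 172.0]
tcp_rot: [-179.5, 35.7, 169.3]
ft_force: [-0.4, -0.4, -1.4]
finger_gap: 34.4
16.675 34.38839369077657 [-0.4 -0.4 -1.4] [473.9  -1.1 172. ]
top -44 74 x -14.0 9.0 y -19.0 24.0 midx -4.0
top -36 49 x -19.0 13.0 y -21.0 20.0 midx -15.0
top -28 23 x -18.0 -6.0 y -24.0 23.0 midx -17.0
top -20 26 x -19.0 -3.0 y -23.0 24.0 midx -17.0
top -12 31 x -19.0 -8.0 y -22.0 22.0 midx -17.0
top -4 30 x -21.0 -7.0 y -15.0 19.0 midx -18.0
top 4 27 x -22.0 -5.0 y -18.0 22.0 midx -21.0
top 12 22 x -24.0 -5.0 y -16.0 23.0 midx -21.0
top 20 16 x -23.0 -11.0 y -14.0 21.0 midx -22.0
top 28 13 x -22.0 -8.0 y -14.0 22.0 midx -21.0
top 36 10 x -22.0 -14.0 y -13.0 15.0 midx -20.0
top 44 4 x -18.0 -15.0 y -9.0 13.0 midx -17.0
side -52 5 x -12.0 -11.0 y -23.0 14.0 midx 
side -44 21 x -16.0 -6.0 y -21.0 20.0 midx -11.0
side -36 29 x -19.0 -8.0 y -21.0 22.0 midx -17.0
side -28 22 x -19.0 10.0 y 1.0 23.0 midx -19.0
side -20 21 x -20.0 10.0 y 2.0 23.0 midx -19.0
side -12 23 x -20.0 10.0 y -4.0 24.0 midx -19.0
side -4 35 x -22.0 7.0 y -3.0 24.0 midx -21.0
side 4 51 x -24.0 16.0 y -2.0 23.0 midx -22.0
side 12 45 x -25.0 15.0 y -3.0 23.0 midx -24.0
side 20 42 x -24.0 15.0 y -3.0 23.0 midx -24.0
side 28 40 x -24.0 16.0 y 3.0 24.0 midx -22.0
side 36 37 x -23.0 13.0 y 1.0 22.0 midx -22.0
side 44 10 x -17.0 14.0 y 10.0 21.0 midx
```

View pics/s9.png

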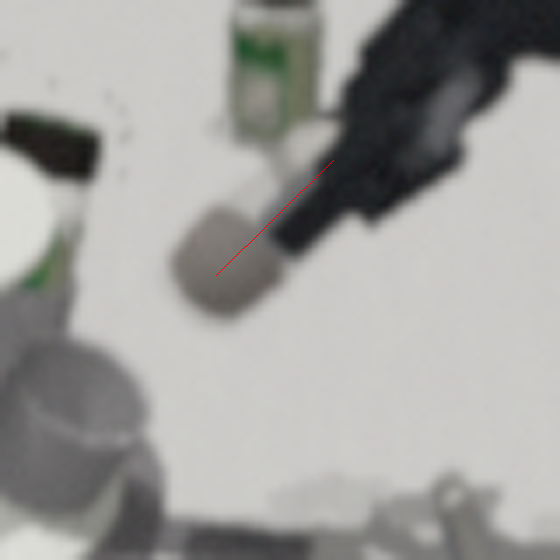

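Shaker is held in line with the tool axis (bottom about 45 mm beyond the TCP) and the cup is empty. Now to the scale, straightening on the way.

```bash
python3 -m jog '[[[0,0.5,0,0,0,0,0.2],[0,0.85,0,0,0.0199,0,0.2],[0,0.9,0,0,0.0199,0,0.2],[0,0.9,0,0,0.0199,0,0.2],[0,0.9,0,0,0.0199,0,0.2],[0,0.9,0,0,0.0199,0,0.2],[0,0.8,0,0,0,0,0.2],[0,0.4,0,0,0,0,0.2],[0,0,0,0,0,0,0.2]]]'
python3 - <<'E'
from h import *
go([464,318,77],[180,0,169.3])
E
```

```text
time: 17.9
tool_pos: [532.4, 299.1, 170.2]
tcp_rot: [-179.6, 0.2, 169.1]
ft_force: [-0.2, -0.8, -0.3]
finger_gap: 33.7
t 17.9 at [532.4 299.1 170.2] [-179.6    0.2  169.1] F [-0.2 -0.8 -0.3] gap 33.7
 shift [1.421 0.123 1.858] in target axes [1.414 0.118 1.864] turn [-0.001   0.0006 -0.0007]
```

```bash
python3 -m jog '[[[0.5,0.05,0,-0.001,0.0006,-0.0007,0.2],[0.6,0.07,0.3,0,0,0,0.2],[0.32,0,0.5,0,0,0,0.2],[0,0,0.5,0,0,0,0.2],[0,0,0.4,0,0,0,0.2],[0,0,0,0,0,0,0.2]]]'
python3 tf.py
python3 -c "
from h import *
go([464,318,67],[180,0,169.3])"
```

```text
time: 18.65
tool_pos: [462.8, 316.0, 84.3]
tcp_rot: [-179.9, -0.1, 169.2]
ft_force: [0.3, -0.5, -1.5]
finger_gap: 34.1
18.65 34.052951685943576 [ 0.3 -0.5 -1.5] [462.8 316.   84.3]
side -36 8 x 11.0 14.0 y -0.0 10.0 midx 13.0
side -28 5 x 11.0 15.0 y 3.0 24.0 midx 14.0
side -20 11 x 9.0 14.0 y 4.0 23.0 midx 14.0
side -12 11 x -13.0 15.0 y -1.0 23.0 midx 14.0
side -4 26 x -21.0 15.0 y 2.0 22.0 midx 13.0
side 4 67 x -23.0 16.0 y 3.0 23.0 midx -4.0
side 12 52 x -22.0 16.0 y 8.0 24.0 midx 16.0
side 20 39 x -21.0 16.0 y 7.0 24.0 midx 16.0
side 28 38 x -21.0 15.0 y 9.0 24.0 midx 
side 36 35 x -21.0 15.0 y 6.0 23.0 midx 15.0
side 44 5 x -0.0 12.0 y 12.0 22.0 midx 
t 18.75 at [464.5 317.2  86.9] [1.800e+02 1.000e-01 1.692e+02] F [-0.   0.4  0.3] gap 33.9
 shift [0.014 0.013 0.398] in target axes [0.013 0.014 0.398] turn [ 0.0001  0.0002 -0.0003]
```

```bash
python3 -m jog '[[[0.02,0,0.15,0,0,0,0.2],[0,0,0.12,0,0,0,0.2],[0,0,0.05,0,0,0,0.2],[0,0,0,0,0,0,0.2]]]'; for i in 1; do python3 -m jog '[[[0,0,0.03,0,0,0,0.2],[0,0,0,0,0,0,0.2]]]'; done;  python3 -m jog '[[[0,0,0.03,0,0,0,0.2],[0,0,0,0,0,0,0.2]]]'
```

```text
time: 19.25
tool_pos: [463.3, 317.7, 71.0]
tcp_rot: [180.0, 0.1, 169.2]
ft_force: [-0.4, -2.2, 4.1]
finger_gap: 33.7
time: 19.5
tool_pos: [463.9, 317.8, 70.9]
tcp_rot: [179.9, 0.2, 169.2]
ft_force: [-5.1, -4.1, 14.0]
finger_gap: 33.6
time: 19.75
tool_pos: [464.5, 317.9, 70.8]
tcp_rot: [179.9, 0.2, 169.2]
ft_force: [-7.7, -6.7, 22.6]
finger_gap: 34.1
```

```bash
python3 -m jog '[[[0,0,-0.055,0,0,0,0.2],[0,0,0,0,0,0,0.2],[0,0,0,0,0,0,0.5],[0,0,0,0,0,0,0.8],[0,0,0,0,0,0,1],[0,0,0,0,0,0,1],[0,0,0,0,0,0,1],[0,0,-0.3,0,0,0,1],[0,0,-0.7,0,0,0,1],[0,0,-0.9,0,0,0,1],[0,0,-0.9,0,0,0,1],[0,0,-0.4,0,0,0,1]]]'
python3 - <<'E'
from h import *
go([467,-326,160],[180,0,169.3])
p,d=snapshot("side");P=cloud("side",d);m=(P[...,2]>32)&(P[...,2]<125)&(np.hypot(P[...,0]-464,P[...,1]-318)<50)
for lo in range(30,125,10):
    k=m&(P[...,2]>=lo)&(P[...,2]<lo+10)
    if k.any():print(lo,k.sum(),P[k].min(0).round(),P[k].max(0).round())
E
```

```text
time: 21.25
tool_pos: [464.2, 318.4, 234.8]
tcp_rot: [179.7, 0.3, 169.2]
ft_force: [0.5, 0.3, -0.4]
finger_gap: 85.6
t 21.25 at [464.2 318.4 234.8] [179.7   0.3 169.2] F [ 0.5  0.3 -0.4] gap 85.6
 shift [ -2.458 -12.656   1.455] in target axes [ -2.447 -12.653   1.496] turn [ 0.0007  0.0009 -0.0002]
30 27 [449. 327.  33.] [486. 343.  40.]
40 49 [448. 319.  40.] [489. 342.  50.]
50 69 [449. 327.  50.] [487. 343.  60.]
60 79 [449. 319.  60.] [487. 342.  70.]
70 73 [452. 320.  70.] [485. 341.  80.]
80 48 [452. 322.  80.] [484. 339.  90.]
90 57 [451. 312.  90.] [484. 340. 100.]
100 163 [451. 312. 100.] [482. 339. 110.]
110 23 [458. 319. 110.] [475. 334. 112.]
```

```bash
python3 -m jog '[[[-0.1,-0.5,0,0.0007,0.0009,0,1],[-0.19,-0.98,0,0,0,0,1],[-0.19,-0.98,0,0,0,0,1],[-0.19,-0.98,0,0,0,0,1],[-0.19,-0.98,0,0,0,0,1],[-0.19,-0.98,0,0,0,0,1],[-0.19,-0.98,0,0,0,0,1],[-0.19,-0.98,0,0,0,0,1],[-0.19,-0.98,0,0,0,0,1],[-0.19,-0.98,0,0,0,0,1],[-0.19,-0.98,0,0,0,0,1],[-0.19,-0.98,0,0,0,0,1]]]'
python3 -m jog '[[[-0.19,-0.9,0.2,0,0,0,1],[-0.05,-0.35,0.5,0,0,0,1],[0,0,0.5,0,0,0,1],[0,0,0,0,0,0,1]]]'
python3 - <<'E'
from h import *
go([466.2,-328.3,47],[180,0,169.3])
E
```

```text
time: 22.8
tool_pos: [464.1, -258.2, 230.3]
tcp_rot: [-179.8, -0.4, 169.2]
ft_force: [0.3, 0.5, 0.4]
finger_gap: 85.6
time: 23.3
tool_pos: [462.5, -319.4, 168.0]
tcp_rot: [-180.0, -0.6, 169.2]
ft_force: [-0.9, -0.3, 0.0]
finger_gap: 85.4
t 23.3 at [ 462.5 -319.4  168. ] [-180.    -0.6  169.2] F [-0.9 -0.3  0. ] gap 85.4
 shift [-0.132 -0.161  2.418] in target axes [-0.106 -0.162  2.419] turn [-0.0001 -0.0017 -0.0003]
```

```bash
python3 -m jog '[[[-0.1,-0.16,0,0,-0.0017,0,1],[0,0,0.4,0,0,0,1],[0,0,0.6,0,0,0,1],[0,0,0.6,0,0,0,1],[0,0,0.5,0,0,0,1],[0,0,0.26,0,0,0,1],[0,0,0,0,0,0,1]]]'
python3 tf.py
python3 - <<'E'
from h import *
go([466.2,-328.3,47],[180,0,169.3])
E
```

```text
time: 24.18
tool_pos: [468.2, -329.5, 52.9]
tcp_rot: [-179.8, 0.3, 169.2]
ft_force: [-0.5, -0.3, -0.3]
finger_gap: 85.3
24.175 85.28066003103214 [-0.5 -0.3 -0.3] [ 468.2 -329.5   52.9]
top 44 4 x -34.0 35.0 y -21.0 20.0 midx 
side -52 7 x 17.0 22.0 y -14.0 10.0 midx 20.0
side -44 5 x 21.0 24.0 y 0.0 9.0 midx 23.0
side -36 9 x 9.0 24.0 y 3.0 19.0 midx 22.0
side -28 11 x -20.0 21.0 y 1.0 20.0 midx 20.0
side -20 13 x -19.0 23.0 y -7.0 19.0 midx 21.0
side -12 14 x -19.0 21.0 y 2.0 22.0 midx 21.0
side -4 17 x -18.0 22.0 y -1.0 22.0 midx 22.0
side 4 24 x -18.0 22.0 y 2.0 24.0 midx 22.0
side 12 25 x -18.0 22.0 y -2.0 22.0 midx 22.0
side 20 26 x -17.0 23.0 y 3.0 23.0 midx 23.0
side 28 21 x -17.0 23.0 y -1.0 22.0 midx 21.0
side 36 23 x -23.0 21.0 y 3.0 23.0 midx -1.0
side 44 24 x -43.0 44.0 y -23.0 23.0 midx 24.0
t 24.27 at [ 469.3 -330.5   54.9] [-179.7    0.4  169.2] F [ 0.4 -0.3 -0.1] gap 85.4
 shift [0.071 0.033 0.158] in target axes [0.069 0.033 0.159] turn [-0.0007  0.0012 -0.0002]
```

```bash
python3 -m jog '[[[0.04,0,0.1,0,0,0,1],[0,0,0.04,0,0,0,0.7],[0,0,0,0,0,0,0.5],[0,0,0,0,0,0,0.4],[0,0,0,0,0,0,0.2],[0,0,0,0,0,0,0.2],[0,0,0,0,0,0,0.2]]]' 50
python3 -m jog '[[[0,0,-0.3,0,0,0,0.2],[0,0,-0.6,0,0,0,0.2],[0,0,-0.8,0,0,0,0.2],[0,0,-0.8,0,0,0,0.2],[0,0,-0.3,0,0,0,0.2],[0,0,0,0,0,0,0.2]]]'
python3 tf.py
```

```text
time: 25.15
tool_pos: [467.0, -330.0, 47.4]
tcp_rot: [-179.8, 0.4, 169.2]
ft_force: [-1.7, -0.3, 5.5]
finger_gap: 43.9
time: 25.9
tool_pos: [466.5, -329.4, 187.8]
tcp_rot: [-179.7, 0.5, 169.2]
ft_force: [-0.3, 1.3, -1.9]
finger_gap: 43.4
25.9 43.43410958605325 [-0.3  1.3 -1.9] [ 466.5 -329.4  187.8]
side -60 9 x 14.0 22.0 y -22.0 12.0 midx 20.0
side -52 5 x 19.0 23.0 y 3.0 13.0 midx 22.0
side -44 6 x -22.0 23.0 y 5.0 15.0 midx 0.0
side -36 6 x -17.0 20.0 y 12.0 18.0 midx 
side -28 23 x -21.0 23.0 y -1.0 22.0 midx 20.0
side -20 20 x -22.0 24.0 y 4.0 21.0 midx 23.0
side -12 15 x -21.0 24.0 y 7.0 22.0 midx 24.0
side -4 19 x -20.0 24.0 y 2.0 22.0 midx 24.0
side 4 24 x -19.0 23.0 y 7.0 24.0 midx 22.0
side 12 26 x -20.0 22.0 y 4.0 24.0 midx 22.0
side 20 27 x -19.0 22.0 y 3.0 24.0 midx 22.0
side 28 25 x -18.0 23.0 y 3.0 24.0 midx 23.0
side 36 21 x -18.0 22.0 y -5.0 23.0 midx 22.0
side 44 16 x -18.0 22.0 y -4.0 24.0 midx 21.0
```

```bash
python3 - <<'E'
from h import *
for n,C in(("top",np.array([615.8,-36.1])),("side",np.array([617.7,-36.8]))):
    p,d=snapshot(n);np.savez(n+"M.npz",p=p,d=d)
    P=cloud(n,d);v=P[...,:2]-C;R=np.hypot(v[...,0],v[...,1]);A=np.degrees(np.arctan2(v[...,1],v[...,0]))%360;Z=P[...,2]
    for nm,m in(("caps",(R>80)&(R<135)&(Z>118)&(Z<147)&(p.mean(-1)<110)),("peg",(R<70)&(R>30)&(Z>155)&(Z<200)&(p.mean(-1)<70))):
        q=P[m];a=A[m];o=np.argsort(a);q=q[o];a=a[o]
        for g in np.split(np.arange(len(a)),np.where(np.diff(a)>15)[0]+1):
            if len(g)>15:
                c,r=cv2.minEnclosingCircle(q[g][:,:2].astype(np.float32));print(n,nm,len(g),np.round(c,1),round(r,1),"ang",round(np.degrees(np.arctan2(c[1]-C[1],c[0]-C[0]))%360,1))
# overlays of the rim at candidate angle, both cameras
def over(n,im,C,ang):
    im=cv2.resize(im,None,fx=8,fy=8,interpolation=cv2.INTER_CUBIC);a=np.radians(ang);o=np.array([np.cos(a),np.sin(a),0]);z=np.array([0,0,1.])
    t=np.radians(25);ax=o*np.sin(t)+z*np.cos(t);e1=np.cross(z,o);e2=np.cross(ax,e1);c=np.r_[C,38]+55*o
    th=np.linspace(0,2*np.pi,60)[:,None]
    for k,r,col in((42,28,(255,0,0)),(42,25,(255,160,0)),(0,25,(0,0,255))):
        cv2.polylines(im,[((proj(n,c+k*ax+r*(np.cos(th)*e1+np.sin(th)*e2))+.5)*8-.5).round().astype(np.int32)],True,col,1)
    l=proj(n,[np.r_[C,6]+104*o,np.r_[C,6]+164*o]);l=(l+.5)*8-.5
    cv2.polylines(im,[l.round().astype(np.int32)],False,(255,0,0),1);u,v=(proj(n,c+20*ax)[0]*8).astype(int)
    return im[v-200:v+280,u-200:u+200,::-1]
M=[np.load(n+"M.npz")["p"] for n in("top","side")]
cv2.imwrite("pics/ov2.png",np.hstack([over("top",M[0],np.array([615.8,-36.1]),169),over("side",M[1],np.array([617.7,-36.8]),169)]))
E
```

```text
top caps 181 [708.1   5.3] 24.8 ang 24.1
top caps 195 [604.9  64.6] 23.2 ang 96.2
top caps 198 [ 563.9 -123. ] 23.6 ang 239.2
top caps 180 [ 682.8 -112.2] 24.1 ang 311.4
top peg 34 [658.3 -44.8] 7.6 ang 348.4
side caps 179 [711.9   8.2] 22.4 ang 25.5
side caps 233 [608.5  68.6] 21.9 ang 95.0
side caps 95 [ 567.  -117.6] 19.2 ang 237.9
side caps 65 [ 687.5 -108.7] 22.3 ang 314.2
side peg 74 [663.5 -44.4] 8.3 ang 350.6
```

View pics/ov2.png

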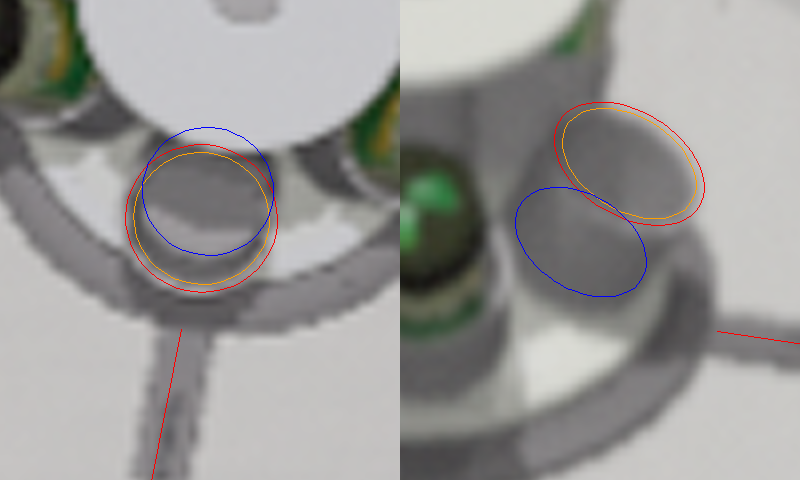

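```bash
cat > tgt.py <<'E'
from h import *
def tgt(h,ang=168.8,C=(616.7,-36.5),off=1.5,L=47,pitch=25):
    a=np.radians(ang);o=np.array([np.cos(a),np.sin(a),0]);z=np.array([0,0,1.]);p=np.radians(25)
    ax=o*np.sin(p)+z*np.cos(p);c=np.r_[C,38]+55*o
    R=Ro.from_euler('xyz',[180,pitch,ang],degrees=True)
    return c+h*ax-R.apply([off,0,L]),[180,pitch,ang]
if __name__=="__main__":
    import sys
    for h in map(float,sys.argv[1:]):
        T=tgt(h);print(h,T[0].round(1));go(*T)
E
python3 -m jog '[[[0.07,0.5,0,0,0,0,0.2],[0.15,0.9,0,0,0,0,0.2],[0.15,0.9,0,0,0,0,0.2],[0.15,0.9,0,0,0,0,0.2],[0.15,0.9,0,0,-0.0175,0,0.2],[0.05,0.9,0,0,-0.0175,0,0.2],[0,0.8,0,0,-0.0175,0,0.2],[0,0.4,0,0,-0.017,0,0.2],[0,0,0,0,0,0,0.2]]]'
python3 tgt.py 80 50
```

```text
time: 27.22
tool_pos: [486.4, -15.3, 182.7]
tcp_rot: [-179.8, 25.2, 169.5]
ft_force: [1.0, -0.3, -2.2]
finger_gap: 43.8
80.0 [511.4 -15.7 153.7]
t 27.23 at [486.4 -15.3 182.7] [-179.8   25.2  169.5] F [ 1.  -0.3 -2.2] gap 43.8
 shift [-0.2    0.087  0.733] in target axes [-0.202  0.09   0.732] turn [0.0003 0.0006 0.0018]
50.0 [523.9 -18.1 126.5]
t 27.23 at [486.4 -15.3 182.7] [-179.8   25.2  169.5] F [ 1.  -0.3 -2.2] gap 43.8
 shift [-0.198  0.086  1.333] in target axes [-0.202  0.09   1.332] turn [0.0003 0.0006 0.0018]
```

```bash
python3 -m jog '[[[-0.1,0.04,0,0.0003,0.0006,0.0018,0.2],[-0.1,0.05,0.2,0,0,0,0.2],[0,0,0.5,0,0,0,0.2],[0,0,0.4,0,0,0,0.2],[0,0,0.23,0,0,0,0.2],[0,0,0,0,0,0,0.2],[0,0,0,0,0,0,0.2]]]'
python3 tgt.py 50
cat > look.py <<'E'
from h import *
# jar bottom end and cup rim in cup frame (x outward-lean dir, y across, z along axis), both cameras
a=np.radians(168.8);o=np.array([np.cos(a),np.sin(a),0]);z=np.array([0,0,1.]);p=np.radians(25)
ax=o*np.sin(p)+z*np.cos(p);ex=o*np.cos(p)-z*np.sin(p);ey=np.cross(ax,ex)
for n,C in(("top",(615.8,-36.1)),("side",(617.7,-36.8))):
    pic,d=snapshot(n);np.savez(n+"N.npz",p=pic,d=d)
    w=cloud(n,d)-(np.r_[C,38]+55*o);Q=w@np.c_[ex,ey,ax];g=pic.mean(-1)
    for lo in range(20,120,6):
        k=(abs(Q[...,0])<40)&(abs(Q[...,1])<40)&(Q[...,2]>=lo)&(Q[...,2]<lo+6)
        if k.sum()>2:print(n,lo,k.sum(),"x",np.percentile(Q[...,0][k],[3,97]).round(1),"y",np.percentile(Q[...,1][k],[3,97]).round(1))
E
python3 look.py
```

```text
time: 28.1
tool_pos: [526.6, -21.1, 130.2]
tcp_rot: [-180.0, 25.2, 168.6]
ft_force: [-0.1, 0.1, -0.6]
finger_gap: 43.6
50.0 [523.9 -18.1 126.5]
t 28.1 at [526.6 -21.1 130.2] [-180.    25.2  168.6] F [-0.1  0.1 -0.6] gap 43.6
 shift [0.09  0.047 0.038] in target axes [0.09  0.048 0.038] turn [-0.0004  0.0005 -0.0006]
top 20 8 x [-32.5   4.3] y [-28.1  38.9]
top 26 6 x [-23.6  -8.3] y [-21.8  25. ]
top 32 5 x [-24.2 -14.2] y [-26.8   7.1]
top 38 16 x [-25.5  -0.3] y [-30.8  26.4]
top 44 7 x [-25.6 -16.9] y [-23.5  20.3]
top 50 4 x [-26.8 -22.3] y [-11.7   6.9]
top 56 4 x [-26.5 -15. ] y [-2.5 21.6]
top 62 3 x [-27.7 -25.3] y [ 2.5 11. ]
top 68 10 x [-28.6 -15.5] y [-12.7  21.4]
top 74 7 x [-28.3 -13.5] y [-20.4  11.7]
top 80 8 x [-28.3 -13. ] y [-7.7 23.3]
top 86 7 x [-25.3 -12.7] y [-12.7  23.1]
top 92 11 x [-36.3 -16.1] y [-19.1  18.9]
top 98 7 x [-28.4 -21.9] y [-11.   16.1]
top 104 6 x [-27.  -14.6] y [-22.9  19.5]
top 110 16 x [-28.5 -11. ] y [-30.6  30.9]
top 116 19 x [-28.1 -11.8] y [-24.6  32. ]
side 20 47 x [-37.   23.1] y [-30.7  38.3]
side 26 50 x [-32.2  23.6] y [-30.1  29.3]
side 32 40 x [-29.3  24.1] y [-30.8  15.1]
side 38 56 x [-29.5  26. ] y [-30.2  14.5]
side 50 10 x [-24.6  10.1] y [-18.8  -8.3]
side 56 23 x [-28.6   9.9] y [-19.4  -6. ]
side 62 25 x [-28.8  11.3] y [-20.4  -5.9]
side 68 36 x [-30.8  11.9] y [-21.4  -2.2]
side 74 26 x [-27.   13.3] y [-21.5  -4.4]
side 80 30 x [-29.3  13.7] y [-22.   -3.4]
side 86 28 x [-29.8   8.3] y [-21.9  -4.8]
side 92 31 x [-29.9  12.9] y [-21.7  -1.1]
side 98 21 x [-30.5  12.9] y [-26.5   0.7]
side 104 25 x [-29.7  13.5] y [-31.1   0.4]
side 110 37 x [-30.5  13.9] y [-33.8   1.2]
side 116 27 x [-29.1  10.4] y [-33.7  -1. ]
```

```bash
python3 -m jog '[[[0.09,0.05,0,0,0,0,0.2],[0,0,0,0,0,0,0.2],[0,0,0,0,0,0,0.2]]]'
python3 tgt.py 50
```

```text
time: 28.58
tool_pos: [522.7, -17.4, 127.6]
tcp_rot: [-180.0, 25.2, 168.6]
ft_force: [-1.1, 0.1, -0.1]
finger_gap: 44.0
50.0 [523.9 -18.1 126.5]
t 28.57 at [522.7 -17.4 127.6] [-180.    25.2  168.6] F [-1.1  0.1 -0.1] gap 44.0
 shift [-0.015 -0.01   0.031] in target axes [-0.015 -0.01   0.031] turn [-0.0003  0.0005 -0.0004]
```

```bash
python3 -m jog '[[[-0.01,0,0.1,0,0,0,0.2],[0,0,0.1,0,0,0,0.2],[0,0,0.08,0,0,0,0.2],[0,0,0,0,0,0,0.2]]]'
python3 tgt.py 37
```

```text
time: 29.08
tool_pos: [528.6, -18.8, 114.2]
tcp_rot: [-179.9, 25.1, 168.6]
ft_force: [-0.2, -0.3, -2.0]
finger_gap: 43.7
37.0 [529.3 -19.2 114.8]
t 29.07 at [528.6 -18.8 114.2] [-179.9   25.1  168.6] F [-0.2 -0.3 -2. ] gap 43.7
 shift [-0.018 -0.004 -0.005] in target axes [-0.018 -0.004 -0.005] turn [-0.0004  0.0002 -0.0005]
```

```bash
python3 -m jog '[[[-0.01,0,0.08,0,0,0,0.2],[0,0,0.1,0,0,0,0.2],[0,0,0.1,0,0,0,0.2],[0,0,0,0,0,0,0.2]]]'
python3 tgt.py 24
```

```text
time: 29.58
tool_pos: [534.9, -20.1, 101.7]
tcp_rot: [-179.9, 25.1, 168.6]
ft_force: [-0.3, -0.4, -1.4]
finger_gap: 43.8
24.0 [534.6 -20.3 103. ]
t 29.57 at [534.9 -20.1 101.7] [-179.9   25.1  168.6] F [-0.3 -0.4 -1.4] gap 43.8
 shift [-0.007 -0.004 -0.024] in target axes [-0.007 -0.004 -0.024] turn [-0.0004  0.0003 -0.0005]
```

Inside with no contact force. I'll go on to the floor.

```bash
python3 -m jog '[[[0,0,0.12,0,0,0,0.2],[0,0,0.14,0,0,0,0.2],[0,0,0.08,0,0,0,0.2],[0,0,0,0,0,0,0.2]]]'
python3 tgt.py 0
python3 -m jog '[[[0,0,0.06,0,0,0,0.2],[0,0,0.04,0,0,0,0.2],[0,0,0,0,0,0,0.2]]]'
python3 tgt.py 0
```

```text
time: 30.08
tool_pos: [542.0, -21.6, 86.4]
tcp_rot: [-179.9, 25.1, 168.6]
ft_force: [0.9, -0.4, -0.9]
finger_gap: 44.1
0.0 [544.6 -22.2  81.2]
t 30.07 at [542.  -21.6  86.4] [-179.9   25.1  168.6] F [ 0.9 -0.4 -0.9] gap 44.1
 shift [-0.004 -0.003  0.117] in target axes [-0.005 -0.003  0.117] turn [-0.0004  0.0003 -0.0005]
time: 30.45
tool_pos: [544.3, -22.0, 82.4]
tcp_rot: [-179.9, 25.1, 168.6]
ft_force: [0.5, 0.1, -1.9]
finger_gap: 43.8
0.0 [544.6 -22.2  81.2]
t 30.45 at [544.3 -22.   82.4] [-179.9   25.1  168.6] F [ 0.5  0.1 -1.9] gap 43.8
 shift [ 0.004 -0.004  0.025] in target axes [ 0.004 -0.004  0.025] turn [-0.0004  0.0004 -0.0005]
```

```bash
python3 -m jog '[[[0,0,0.03,0,0,0,0.2],[0,0,0.03,0,0,0,0.2],[0,0,0,0,0,0,0.2]]]'
python3 -m jog '[[[0,0,0.03,0,0,0,0.2],[0,0,0,0,0,0,0.2]]]'
python3 tgt.py 0
```

```text
time: 30.82
tool_pos: [545.7, -22.1, 81.2]
tcp_rot: [-179.9, 25.1, 168.6]
ft_force: [-18.8, 2.3, 18.9]
finger_gap: 43.3
time: 31.08
tool_pos: [546.7, -22.4, 81.3]
tcp_rot: [-179.9, 25.2, 168.6]
ft_force: [-35.0, 2.8, 37.3]
finger_gap: 43.7
0.0 [544.6 -22.2  81.2]
t 31.07 at [546.7 -22.4  81.3] [-179.9   25.2  168.6] F [-35.    2.8  37.3] gap 43.7
 shift [ 0.039 -0.004 -0.016] in target axes [ 0.039 -0.004 -0.015] turn [-0.0004  0.0005 -0.0005]
```

Floor reached at the expected depth. I'll relax, let go and withdraw along the cup axis.

```bash
python3 -m jog '[[[0,0,-0.07,0,0,0,0.2],[0,0,0,0,0,0,0.2],[0,0,0,0,0,0,0.6],[0,0,0,0,0,0,0.8],[0,0,0,0,0,0,1],[0,0,0,0,0,0,1],[0,0,0,0,0,0,1],[0,0,-0.3,0,0,0,1],[0,0,-0.6,0,0,0,1],[0,0,-0.9,0,0,0,1],[0,0,-0.9,0,0,0,1],[0,0,-0.6,0,0,0,1]]]'
python3 -m jog '[[[0,-0.5,-0.4,0,0.02,0,1],[0,-0.9,0,0,0.02,0,1],[0,-0.9,0,0,0.02,0,1],[0,-0.9,0,0,0.01,0,1],[0,-0.9,0,0,0,0,1],[0,-0.9,0,0,0,0,1],[0,0,0,0,0,0,1]]]'
python3 - <<'E'
from h import *
go([464,-250,250],[180,0,169])
a=np.radians(168.8);o=np.array([np.cos(a),np.sin(a),0]);z=np.array([0,0,1.]);pp=np.radians(25)
ax=o*np.sin(pp)+z*np.cos(pp)
for n,C in(("top",np.array([615.8,-36.1])),("side",np.array([617.7,-36.8]))):
    p,d=snapshot(n);p0=np.load(n+"0.npz")["p"]
    P=cloud(n,d);v=P[...,:2]-C;R=np.hypot(v[...,0],v[...,1]);A=np.degrees(np.arctan2(v[...,1],v[...,0]))%360;Z=P[...,2]
    for nm,m in(("caps",(R>80)&(R<135)&(Z>118)&(Z<147)&(p.mean(-1)<110)),("peg",(R<70)&(R>30)&(Z>155)&(Z<200)&(p.mean(-1)<70))):
        q=P[m];aa=A[m];s=np.argsort(aa);q=q[s];aa=aa[s]
        for g in np.split(np.arange(len(aa)),np.where(np.diff(aa)>15)[0]+1):
            if len(g)>15:
                c,r=cv2.minEnclosingCircle(q[g][:,:2].astype(np.float32));print(n,nm,len(g),np.round(c,1),round(r,1),"ang",round(np.degrees(np.arctan2(c[1]-C[1],c[0]-C[0]))%360,1),"zmax",np.percentile(q[g][:,2],98).round(1))
    m=(Z>32)&(Z<125)&(np.hypot(P[...,0]-466,P[...,1]-319)<45);print("shaker",m.sum(),P[m].min(0).round(),P[m].max(0).round())
    df=abs(p.astype(int)-p0).max(-1)>40
    for nm,px in(("ramekin",(419,140)),("tape",(217,153)),("pen",(316,255))):
        if n=="top":print(nm,"changed px",df[px[1]-22:px[1]+22,px[0]-24:px[0]+24].sum())
    cv2.imwrite(f"pics/end_{n}.png",p[:,:,::-1])
E
```

```text
time: 32.58
tool_pos: [476.0, -7.9, 233.7]
tcp_rot: [-180.0, 25.3, 168.6]
ft_force: [0.1, 0.6, 0.3]
finger_gap: 85.6
time: 33.45
tool_pos: [417.3, -253.9, 249.0]
tcp_rot: [-179.9, -0.1, 168.4]
ft_force: [-0.2, 0.6, -0.8]
finger_gap: 85.6
t 33.45 at [ 417.3 -253.9  249. ] [-1.799e+02 -1.000e-01  1.684e+02] F [-0.2  0.6 -0.8] gap 85.6
 shift [-0.898  0.264 -0.022] in target axes [-0.901  0.254 -0.021] turn [-0.0002 -0.0002 -0.0018]
top caps 184 [708.9   6.4] 24.3 ang 24.5 zmax 140.3
top caps 194 [604.4  65.6] 22.9 ang 96.4 zmax 140.7
top caps 208 [513.3 -12.1] 24.7 ang 166.8 zmax 139.6
top caps 209 [ 563.6 -123. ] 23.9 ang 239.0 zmax 140.3
top caps 187 [ 682.1 -112.6] 23.8 ang 310.9 zmax 139.9
top peg 34 [658.3 -44.5] 7.7 ang 348.7 zmax 194.0
shaker 226 [442. 299.  36.] [483. 339. 115.]
ramekin changed px 0
tape changed px 0
pen changed px 0
side caps 180 [711.2   8.3] 22.8 ang 25.8 zmax 139.4
side caps 232 [608.  69.] 21.6 ang 95.2 zmax 139.5
side caps 178 [516.  -10.3] 22.5 ang 165.4 zmax 138.8
side caps 93 [ 566.9 -116.2] 19.3 ang 237.4 zmax 140.4
side caps 67 [ 687.1 -108.8] 21.8 ang 314.0 zmax 139.1
side peg 75 [663.4 -45.5] 8.5 ang 349.3 zmax 193.6
shaker 586 [448. 312.  32.] [489. 344. 111.]
```

```bash
python3 -c "
from bench import job
print(job.hand_in())"
```

```text
the job is handed in; nothing more can be done
None
```

I handed the job in at about 33.5 s of the 64 s allowed, with the gripper open and the arm clear of everything. The hand-in gives no verdict, and I had used all 12 picture views, so the last checks are from depth and pixel numbers only.

**What I did:**
- I turned the carousel by its peg, about 95°, until the salt cup stood over the pointer.
- I drew the shaker out along its own lean and stood it on the weighing pan. It took three re-grips to get a sound hold.
- I put the lone jar bottom first into the empty cup until it met the floor, then let go and backed off.

**What the last checks showed:**
- **Shaker:** it stood upright just after I let go, with straight sides and its top at 112 mm, which is pan height plus 90 mm. At the end it was still there, at about (467, 320) against my estimate of the pan middle at (464, 318).
- **Lone jar:** its cap is at the same height as the other four, about 140 mm. It met the floor at the depth I had worked out.
- **Ramekin, tape roll and pen:** no changed pixels in the top view.
- **Forces:** the highest wrist force I read was about 50 N, pressing the jar down.

**What disagreed:** the cup's angle against the pointer. The cap positions put the cup at about 167.5°, while the rim overlay and the peg put it at about 169°. The pointer measured 168.2° from the side camera and 169.9° from the top. The cup may therefore be 1 to 2° off, which is about 1.5 mm, and I left it.

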